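# Clear the catch pan, then hold a cast ingot flat on the sloped bench pin

## Task

Get the bench pin ready for trimming the cast ingot: first clear the catch pan so the filings stay clean, the steel punch into the long tool tray and the brass offcut into the round scrap dish. Then pick up the ingot, lay it lengthwise and centred on the sloped face of the pin with its pouring stub pointing down the slope and about 10 mm of the slab standing out past the pin's tip, and press it firmly flush against the slope, without pushing the pin out of its setting; leave the bench block, jar and pliers where they are. Finish still gripping the ingot and pressing it flush: do not let go.

Things in the scene. Friction and masses are not known exactly. Their poses are not given: they have to be found in the camera images.
- pin: the bench pin: a pale hardwood wedge 64 mm wide, its far end in the steel sleeve of a dark holder fixed to the bench. Its flat upper face slopes down towards the robot, 10 to 28 degrees, differing each time. Origin on the clamp's pivot, 72 mm above the bench; x up the slope along the face, y across it, z square out of it. The face is at z = 20 mm, from x = -115 (tip) to -18 mm (sleeve)
- pin_tip (a point): middle of the tip's upper edge, in the plane of the sloped face, 35 to 75 mm above the bench; axes as pin. Here the pin is 8 mm thick and has a V notch, 16 mm wide at the tip and 45 mm deep; the sleeve stands 4 mm above the face. The slope is locked by a friction clamp that slips only above about 40 N at the tip
- ingot: the cast silver ingot: a plain bright slab 66 long x 34 wide x 10 mm thick, 0.23 kg, lying flat on the bench, with a small knobbly pouring stub (17 mm long, up to 17 mm wide, within the slab's thickness) on one end. Origin at the centre of the slab's underside; x along its length towards the stub, y across the width, z up out of its upper side
- ingot_end (a point): middle of the slab's lower edge at the stub end, where the stub begins: 33 mm from the origin along the ingot's x; axes as ingot
- pan: the catch pan under and before the pin: a shallow sheet-metal tray 200 x 220 mm with a 2 mm floor and a rim 10 mm high, fixed. Origin at the centre of its underside, x away from the robot, z up
- punch: the chasing punch: a square steel bar 9 x 9 mm, 100 mm long in all, with a tapered point on the +x end (last 20 mm), 0.05 kg, lying in the pan along its x. Origin at mid length on its underside, z up at the start
- punch_head (a point): centre of the punch's head end, 47 mm behind its origin, on its axis
- punch_point (a point): the punch's point, 50 mm ahead of its origin, on its axis
- offcut: the brass offcut: a flat piece 42 long x 14 wide x 7 mm thick with one corner cut away at the +x end (full width from x = -21 to +9 mm), 0.03 kg, lying in the pan. Origin on its underside at mid length, x along its length, z up at the start
- tool_tray: the tool tray: an open wooden tray 170 x 80 mm, 25 mm high, walls and floor 3 mm, loose on the bench. Origin at the centre of its underside, x along its length, z up
- dish: the scrap dish: a round steel dish, 100 mm across the rim and 92 mm across the foot, 32 mm high, wall 3 mm, floor 4 mm, loose on the bench. Origin at the centre of its underside, z up
- bench_block: bystander: a steel bench block 64 x 64 x 20 mm lying on the bench. Origin at the centre of its underside
- flux_jar: bystander: a small lidded jar, 44 mm across, 58 mm high. Origin at the centre of its underside
- pliers: bystander: flat-nose pliers, 135 mm long, 12 mm high. Origin on the bench at about mid length, x towards the jaws

How it is judged:
By the outcome, as a careful person would: the job done as asked, in the order asked, and still so for the second after the job is handed in, while the arm keeps its last pose, push and grip.
It also fails if it takes over 70 s, if anything falls off the work surface, if the arm or the gripper's body presses on something with over 40 N, if the wrist force passes 120 N, or if a joint passes its speed limit or range.

## Robot

A 6-joint arm with a two-finger parallel gripper is mounted at the origin on the work surface. World frame = base frame: x ahead of the robot, y to its left, z up, the work surface at z = 0. Lengths are in m, angles in degrees, forces in N, time in s.
With the tool pointing down it reaches from about 0.375 to 0.9 m from the base axis. Payload 3.1 kg.
Tool frame: the origin (TCP) lies midway between the tips of the shut fingers; the grasp point (between the pads) lies 19 mm behind it; z points along the fingers, y is the line along which they close (so a half turn about z gives the same grasp; the last joint's range is limited). The gripper opens to 87 mm and grips with 3 to 60 N. Pads are 19 mm wide; open, the fingers measure 117 mm over their backs; the gripper's body (75 mm by 190 mm) begins 51 mm behind the grasp point.
Start: joints at [58.986, 30.224, 82.088, -0, 67.689, -10.227], TCP at [0.222, 0.584, 0.194] pointing down, gripper open.
Joint ranges: [-176.69, 176.69], [-43.24, 126.21], [12.49, 139.97], [-82, 262], [0, 151.66], [-163.58, 163.58]. Speed limits (degrees/s): [159.86, 159.86, 180, 180, 180, 180].

## Interface

Orientations are given as a 3x3 rotation matrix whose columns are the frame's x, y, z axes.
In Python, from rig import read_state, optics, bot gives the robot as it stands. The module is installed in compiled form; this text tells all that it offers.
- The arm moves only by the tool send_rows, never from a script. Its argument "commands" is a list of rows, each a list of 7 numbers: the turn, a rotation vector about the tool's x, y, z in units of 5 degrees (1.0 is 5 degrees), then the shift along the tool's x, y, z in units of 30 mm (1.0 is 30 mm), then the opening, from 0 (shut) to 1 (fully open). In form: [[rx, ry, rz, tx, ty, tz, gripper], ...]. A call has 1 to 20 rows; each row is the pose to reach, as a shift and turn from the pose commanded when the call began, along the tool's axes at that moment; what a row does not reach only later rows make up. A row lasts 1/12 s, in which the tool goes at most 41.7 mm and 7.16 degrees, less where a joint would pass 70% of its speed; a pose out of reach is approached as far as the arm can. A call with a gripper value outside its range is refused whole. The fingers move at their own pace and stop on an object; the grip force is fixed at half the most. Time passes only in rows, so rows that repeat a pose let the fingers close. It gives the time, the measured TCP pose, the force, the opening and the grip force at its end, in the units of the state.
- read_state(): the state, without advancing time (a new reading comes with each control period).
- optics.capture(name): name is "side" or "top" or "wrist"; returns a dict with "image" (480x640x3 uint8, blue, green, red), "intrinsics" (3x3 intrinsics, pixels), "extrinsics" (4x4, takes a point from world to camera coordinates); the wrist camera has in their place "T_tool_cam" (4x4, takes a point from camera to tool coordinates, whose origin is the TCP and whose axes are the flange's). Camera axes: x right, y down, z forward; pixel columns grow to the right and rows downward; lengths in m; the calibration is good to about 2 mm. A picture is of the moment at which its call begins: read the wrist's pose just before it. There is no depth.
- bot.hand_in(): hands the job in; it is judged then, once.
The state is a dict: "time_s": time; "joint_positions": joint angles; "qvel": joint speeds; "tau": joint torques, N m; "position": TCP position; "tcp_rot": TCP orientation; "force": force on the tool from outside, world axes, zero at the start; "moment": the same for the moment, N m; "opening": opening from 0.0 (shut) to 1.0 (fully open); "grasp_force": force on a finger pad.
Only numpy, scipy, OpenCV 4.12 (cv2) and the standard library are available. Lean on these libraries where they do the work, as an engineer would, in place of code of your own. Each camera call takes 0.05 s, during which the arm holds its last target. There are 200 camera calls.

## Working session

There is one attempt and no reset: what is moved stays moved. The work goes in short steps, Python scripts to look and compute and a tool call to move; the robot and the scene stay as the last step left them, time stands still between calls to the robot, and variables do not carry over. Pictures are saved under pics/ and viewed, at most 10 in all, crops included, and the job is handed in when it is done.

Besides the shell and the picture viewer there is one more tool, called after "Request:" by a JSON object that holds its "op" and its "data", one argument or row to a line. send_rows: Moves the arm, as the interface text tells. Its arguments: {"type":"object","properties":{"commands":{"type":"array","items":{"type":"array","items":{"type":"number"}}}},"required":["commands"]}

```bash
mkdir -p pics
cat > h.py <<'E'
import numpy as np, cv2
from rig import read_state, optics, bot
def cap(n):
    s=read_state(); c=optics.capture(n); K=np.array(c["intrinsics"])
    if n=="wrist":
        T=np.eye(4);T[:3,:3]=s["tcp_rot"];T[:3,3]=s["position"]
        E=np.linalg.inv(T@np.array(c["T_tool_cam"]))
    else: E=np.array(c["extrinsics"])
    return c["image"].copy(),K,E
def ray(K,E,uv):
    d=E[:3,:3].T@np.linalg.inv(K)@np.array([uv[0],uv[1],1.]); o=-E[:3,:3].T@E[:3,3]
    return o,d/np.linalg.norm(d)
def onz(K,E,uv,z):
    o,d=ray(K,E,uv); return o+d*(z-o[2])/d[2]
def proj(K,E,p):
    q=K@(E[:3,:3]@np.array(p)+E[:3,3]); return q[:2]/q[2]
def tri(r):
    A=0;b=0
    for o,d in r:
        M=np.eye(3)-np.outer(d,d);A=A+M;b=b+M@o
    return np.linalg.solve(A,b)
def save(n,im): cv2.imwrite(f"pics/{n}.png",im)
E
python3 - <<'E'
from h import *
for n in ["side","top","wrist"]:
    im,K,E=cap(n); save(n+"0",im); np.savez(n+"0",im=im,K=K,E=E)
    o,d=ray(K,E,(320,240)); print(n,o.round(3),d.round(3),K[0,0].round(1))
s=read_state();print(s["time_s"],s["position"],np.round(s["tcp_rot"],3),s["opening"],s["force"])
E
```

```text
side [ 0.337 -0.917  0.744] [ 0.184  0.799 -0.572] 437.0
top [ 0.309 -0.012  1.275] [ 0.219  0.011 -0.976] 532.9
wrist [0.159 0.609 0.383] [ 0.217 -0.084 -0.973] 346.2
0.15 [0.22146271 0.58381269 0.19279888] [[-0.935  0.355 -0.001]
 [ 0.355  0.935 -0.001]
 [ 0.    -0.002 -1.   ]] 0.9992067137265256 [-0.55024079 -1.3589416  -0.32179547]
```

View pics/top0.png

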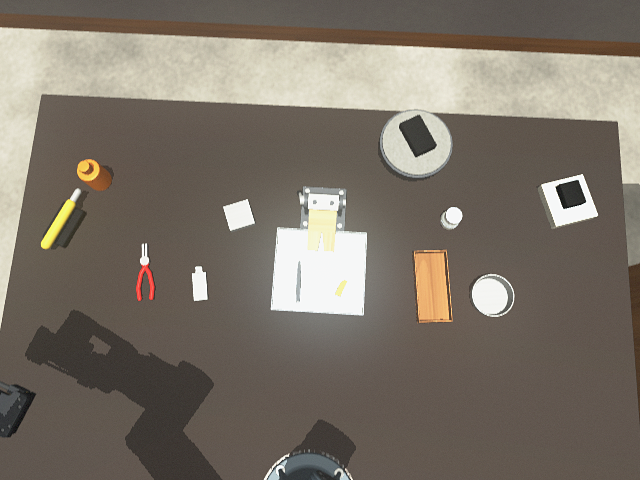

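View pics/side0.png

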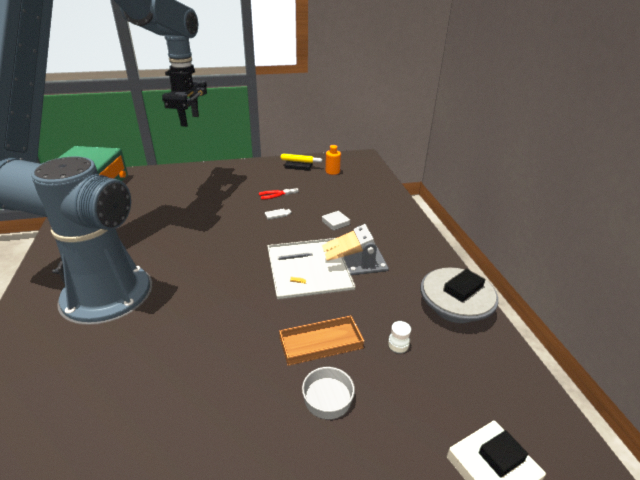

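The top view shows the pan centred near (320,270) px, with the punch at (298,281), the offcut at (341,288) and the pin at (322,225). The ingot is at (200,285) with its stub pointing up the image (+x). The tray is at (433,286), the dish at (493,295), the jar at (452,217), the block at (239,215) and the pliers at (145,270). The side view agrees.

```bash
cat >> h.py <<'E'
from scipy.spatial.transform import Rotation as Ro
def down(yaw):  # tool z down, tool y at world angle yaw (deg)
    a=np.radians(yaw); y=np.array([np.cos(a),np.sin(a),0]); z=np.array([0,0,-1.]); return np.column_stack([np.cross(y,z),y,z])
def move(R,p,R0=None,p0=None):
    """units for a row from pose (R0,p0) (default measured) to (R,p)"""
    s=read_state(); R0=np.array(s["tcp_rot"]) if R0 is None else R0; p0=np.array(s["position"]) if p0 is None else p0
    rv=np.degrees(Ro.from_matrix(R0.T@R).as_rotvec())/5; t=R0.T@(np.array(p)-p0)/.03
    print("row",np.r_[rv,t].round(3).tolist(),"rows>=",round(max(np.linalg.norm(rv)*5/7.16,np.linalg.norm(t)*30/41.7),1))
E
python3 - <<'E'
from h import *
d=np.load("top0.npz");im,K,E=d["im"],d["K"],d["E"]
for n,uv,z in [("pan",(320,271),.005),("punch",(298,281),.006),("off",(341,288),.006),("ingot",(200,287),.01),("tray",(433,286),.025),("dish",(493,295),.032),("pintip",(321,249),.05),("jar",(452,212),.058),("block",(239,215),.02),("pliers",(145,272),.01)]:
    print(n,onz(K,E,uv,z).round(3))
c=onz(K,E,(320,262),.0)
d=np.load("wrist0.npz")
c=optics.capture("wrist");print(np.round(c["T_tool_cam"],3),c["intrinsics"])
for y in (0,90,180,-90): print(y);move(down(y),[.46,0,.30])
E
```

```text
pan [ 0.518 -0.002  0.005]
punch [0.491 0.05  0.006]
off [ 0.479 -0.054  0.006]
ingot [0.464 0.282 0.01 ]
tray [ 0.492 -0.27   0.025]
dish [ 0.477 -0.409  0.032]
pintip [ 0.563 -0.002  0.05 ]
jar [ 0.666 -0.307  0.058]
block [0.643 0.203 0.02 ]
pliers [0.493 0.418 0.01 ]
[[ 0.001 -0.968 -0.249  0.068]
 [ 1.     0.001 -0.001  0.001]
 [ 0.001 -0.249  0.968 -0.191]
 [ 0.     0.     0.     1.   ]] [[346.20144658   0.         319.51560348]
 [  0.         346.20144658 245.90536261]
 [  0.           0.           1.        ]]
0
row [-0.015, 0.007, 13.843, -14.338, -15.38, -3.552] rows>= 15.3
90
row [-0.015, -0.005, -4.157, -14.338, -15.38, -3.552] rows>= 15.3
180
row [-0.008, -0.016, -22.157, -14.338, -15.38, -3.552] rows>= 15.5
-90
row [-0.008, 0.02, 31.843, -14.338, -15.38, -3.552] rows>= 22.2
```

View pics/wrist0.png

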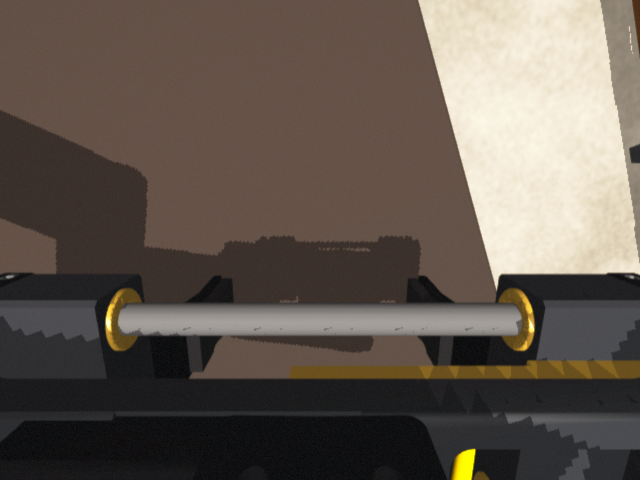

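The wrist picture shows only bench: the gripper covers rows below about 270, so the upper part is usable. I'll move over the pan with tool x pointing away from the base.

Request:
{"op": "send_rows", "data": {
  "commands": [
    [0,0,31.84,-14.34,-15.38,-3.55,1],
    [0,0,31.84,-14.34,-15.38,-3.55,1],
    [0,0,31.84,-14.34,-15.38,-3.55,1],
    [0,0,31.84,-14.34,-15.38,-3.55,1],
    [0,0,31.84,-14.34,-15.38,-3.55,1],
    [0,0,31.84,-14.34,-15.38,-3.55,0.5],
    [0,0,31.84,-14.34,-15.38,-3.55,0.5],
    [0,0,31.84,-14.34,-15.38,-3.55,0.5],
    [0,0,31.84,-14.34,-15.38,-3.55,0.5],
    [0,0,31.84,-14.34,-15.38,-3.55,0.5],
    [0,0,31.84,-14.34,-15.38,-3.55,0.5],
    [0,0,31.84,-14.34,-15.38,-3.55,0.5],
    [0,0,31.84,-14.34,-15.38,-3.55,0.5],
    [0,0,31.84,-14.34,-15.38,-3.55,0.5],
    [0,0,31.84,-14.34,-15.38,-3.55,0.5],
    [0,0,31.84,-14.34,-15.38,-3.55,0.5],
    [0,0,31.84,-14.34,-15.38,-3.55,0.5],
    [0,0,31.84,-14.34,-15.38,-3.55,0.5],
    [0,0,31.84,-14.34,-15.38,-3.55,0.5],
    [0,0,31.84,-14.34,-15.38,-3.55,0.5]
  ]
}}

```text
time_s: 1.87
position: [0.46, -0.0, 0.2999]
tcp_rot: [[0.963, 0.268, -0.001], [0.268, -0.963, 0.0], [-0.0, -0.0, -1.0]]
force: [-0.0, 0.7, 0.4]
opening: 0.499
grasp_force: 0.0
```

Request:
{"op": "send_rows", "data": {
  "commands": [
    [0,0,0,0,0,0,0.5],
    [0,0,0,0,0,0,0.5],
    [0,0,0,0,0,0,0.5],
    [0,0,0,0,0,0,0.5]
  ]
}}

```text
time_s: 2.2
position: [0.4601, 0.0004, 0.3]
tcp_rot: [[0.961, 0.277, -0.0], [0.277, -0.961, 0.0], [-0.0, -0.0, -1.0]]
force: [0.1, 0.4, 0.6]
opening: 0.502
grasp_force: 0.0
```

Run:
```python
from h import *
im,K,E=cap("wrist"); save("wB",im); np.savez("wB",im=im,K=K,E=E)
save("wBc",cv2.resize(im[0:300,:],(800,375),interpolation=cv2.INTER_CUBIC))
move(down(-90),[.42,0,.17])
```

```text
row [-0.001, 0.001, 3.213, -1.289, -0.358, 4.334] rows>= 3.3
```

View pics/wBc.png

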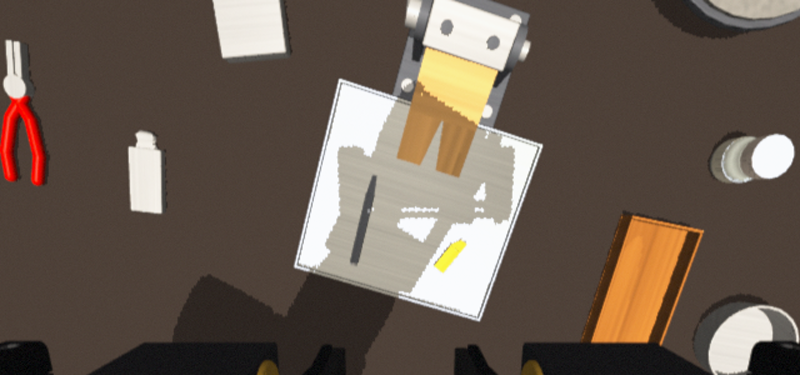

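The wrist view (scaled ×1.25) is clear. The punch runs from head (355,263) to point (374,178), the offcut is at (450,255) with its cut corner up, and the ingot is at (147,180) with its stub up. The tip corners are at about (398,158), (420,164), (440,172) and (460,177), and the sleeve edge is at about y = 50–70. I'll take a second, lower view for precision.

Request:
{"op": "send_rows", "data": {
  "commands": [
    [0,0,3.21,-1.29,-0.36,4.33,0.5],
    [0,0,3.21,-1.29,-0.36,4.33,0.5],
    [0,0,3.21,-1.29,-0.36,4.33,0.5],
    [0,0,3.21,-1.29,-0.36,4.33,0.5],
    [0,0,3.21,-1.29,-0.36,4.33,0.5],
    [0,0,3.21,-1.29,-0.36,4.33,0.5],
    [0,0,3.21,-1.29,-0.36,4.33,0.5],
    [0,0,3.21,-1.29,-0.36,4.33,0.5]
  ]
}}

```text
time_s: 2.92
position: [0.4223, -0.0005, 0.1717]
tcp_rot: [[1.0, -0.001, 0.004], [-0.001, -1.0, -0.001], [0.004, 0.001, -1.0]]
force: [-1.0, -0.1, 0.2]
opening: 0.502
grasp_force: 0.0
```

Run:
```python
from h import *
im,K,E=cap("wrist"); np.savez("wA",im=im,K=K,E=E)
save("wAc",cv2.resize(im[0:300,80:560],(800,500),interpolation=cv2.INTER_CUBIC))
s=read_state();print(s["position"],np.round(s["tcp_rot"],3))
```

```text
[ 0.42202499 -0.0004293   0.17157125] [[ 1.    -0.001  0.004]
 [-0.001 -1.    -0.001]
 [ 0.004  0.001 -1.   ]]
```

View pics/wAc.png

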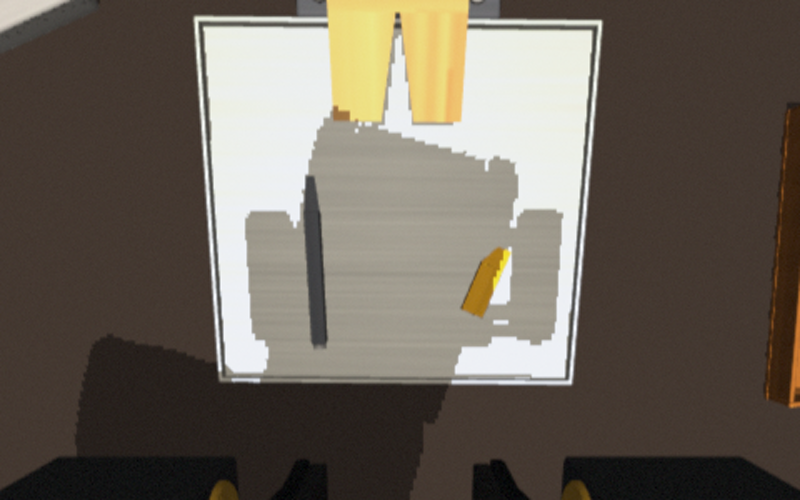

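View A (crop scale ×1.667, column offset 80) shows the pin tip edge at row 122 with corners near x = 333 and 462. The punch runs from (311,178) to (320,347) and the offcut is at (486,283). Next step: measurements from masks.

```bash
cat > m.py <<'E'
from h import *
A=np.load("wA.npz");B=np.load("wB.npz")
def hsv(v): return cv2.cvtColor(v["im"],cv2.COLOR_BGR2HSV)
def big(m,near=None):
    n,l,st,c=cv2.connectedComponentsWithStats(m.astype(np.uint8))
    k=1+np.argmax(st[1:,4]) if near is None else l[near[1],near[0]]
    return l==k
def pts(m): return np.argwhere(m)[:,::-1].astype(float)
def axis(v,m,z):
    P=np.array([onz(v["K"],v["E"],p,z)[:2] for p in pts(m)]); c=P.mean(0)
    r=cv2.minAreaRect((P*1e4).astype(np.float32)); b=cv2.boxPoints(r)/1e4
    w,V=np.linalg.eigh(np.cov((P-c).T)); a=V[:,1]; t=(P-c)@a
    return c.round(4),"box",(np.array(r[0])/1e4).round(4),(np.array(r[1])/1e4).round(4),"ang",np.degrees(np.arctan2(a[1],a[0])).round(1),"ext",t.min().round(4),t.max().round(4)
pin={}
for n,v,s in (("A",A,1.667),("B",B,1.25)):
    H=hsv(v); 
    f=(lambda x,y:(int(x/s)+(80 if n=="A" else 0),int(y/s)))
    pu=f(316,260) if n=="A" else f(365,220); of=f(482,290) if n=="A" else f(450,256); pi=f(355,60) if n=="A" else f(440,80)
    print(n,"punch",*axis(v,big(H[...,2]<95,pu),.0065)); y=(H[...,1]>110)&(H[...,0]>8)&(H[...,0]<35)
    print(n,"offcut",*axis(v,big(y,of),.0055))
    m=big((H[...,1]>70)&(H[...,0]>8)&(H[...,0]<35),pi); P=pts(m)
    u=np.array([1.,0]) if n=="A" else np.array([np.cos(np.radians(16)),np.sin(np.radians(16))]); w=np.array([-u[1],u[0]])
    L=P[np.argmax(P@(w*1.5-u))]; R=P[np.argmax(P@(w*1.5+u))]
    pin[n]=(L+[-.5,.5],R+[.5,.5]); print(n,"pin",L,R,m.sum())
for i in (0,1): print("tip corner",tri([ray(v["K"],v["E"],pin[n][i]) for n,v in (("A",A),("B",B))]).round(4))
H=hsv(B)
print("ingot",*axis(B,big(H[...,2]>150,(117,145)),.007))
print("tray",*axis(B,big((H[...,1]>110)&(H[...,2]>70)&(H[...,0]<20),(520,210)),.0))
E
python3 m.py
```

```text
A punch [0.4891 0.0504] box [0.4904 0.0504] [0.0966 0.0097] ang -178.7 ext -0.0496 0.047
A offcut [ 0.4796 -0.0522] box [ 0.4805 -0.0523] [0.0143 0.0422] ang 154.7 ext -0.0222 0.0204
A pin [280.  72.] [356.  72.] 5258
B punch [0.4875 0.0501] box [0.4901 0.0501] [0.0953 0.0083] ang -178.5 ext -0.0503 0.045
B offcut [ 0.4797 -0.0522] box [ 0.4804 -0.0522] [0.0134 0.0404] ang 155.7 ext -0.0209 0.0195
B pin [317. 125.] [367. 141.] 4954
tip corner [0.5604 0.0334 0.0419]
tip corner [ 0.5596 -0.0318  0.0455]
ingot [0.4714 0.287 ] box [0.4737 0.2876] [0.0826 0.0338] ang -171.8 ext -0.0436 0.0392
tray [ 0.5119 -0.2766] box [ 0.5062 -0.2821] [0.1534 0.0869] ang -178.2 ext -0.0722 0.0846
```

Request:
{"op": "send_rows", "data": {
  "commands": [
    [0,0,-0.28,2.1,-1.69,3.7,0.45],
    [0,0,-0.28,2.1,-1.69,3.7,0.45],
    [0,0,-0.28,2.1,-1.69,3.7,0.45],
    [0,0,-0.28,2.1,-1.69,3.7,0.45],
    [0,0,-0.28,2.1,-1.69,3.7,0.45],
    [0,0,-0.28,2.1,-1.69,3.7,0.45],
    [0,0,-0.28,2.1,-1.69,4.3,0.45],
    [0,0,-0.28,2.1,-1.69,4.8,0.45],
    [0,0,-0.28,2.1,-1.69,5.2,0.45],
    [0,0,-0.28,2.1,-1.69,5.4,0.45],
    [0,0,-0.28,2.1,-1.69,5.4,0.45],
    [0,0,-0.28,2.1,-1.69,5.4,0.45]
  ]
}}

```text
time_s: 3.97
position: [0.4836, 0.0501, 0.0095]
tcp_rot: [[1.0, 0.023, 0.002], [0.023, -1.0, -0.0], [0.002, 0.0, -1.0]]
force: [0.5, -0.5, 0.1]
opening: 0.453
grasp_force: 0.0
```

Request:
{"op": "send_rows", "data": {
  "commands": [
    [0,0,0,0,0,0.14,0.45],
    [0,0,0,0,0,0.14,0.45],
    [0,0,0,0,0,0.14,0.08],
    [0,0,0,0,0,0.14,0],
    [0,0,0,0,0,0.14,0],
    [0,0,0,0,0,0.14,0],
    [0,0,0,0,0,0.14,0],
    [0,0,0,0,0,0.14,0]
  ]
}}

```text
time_s: 4.63
position: [0.4831, 0.0507, 0.004]
tcp_rot: [[1.0, 0.023, -0.0], [0.023, -1.0, 0.0], [-0.0, -0.0, -1.0]]
force: [0.8, -0.1, 0.7]
opening: 0.083
grasp_force: 0.0
```

Request:
{"op": "send_rows", "data": {
  "commands": [
    [0,0,0,0,0,0,0],
    [0,0,0,0,0,0,0],
    [0,0,0,0,0,0,0],
    [0,0,0,0,0,0,0]
  ]
}}

```text
time_s: 4.97
position: [0.4831, 0.0506, 0.0039]
tcp_rot: [[1.0, 0.023, -0.0], [0.023, -1.0, 0.0], [-0.0, -0.0, -1.0]]
force: [-0.6, 0.2, 0.2]
opening: -0.0
grasp_force: 0.0
```

The fingers shut without holding anything. I'll raise the tool a little and look.

Request:
{"op": "send_rows", "data": {
  "commands": [
    [0,0,0,0,0,-1,0.45],
    [0,0,0,0,0,-3,0.45],
    [0,0,0,-1.5,0,-4.8,0.45],
    [0,0,0,-2,0,-5.5,0.45],
    [0,0,0,-2,0,-5.5,0.45],
    [0,0,0,-2,0,-5.5,0.45],
    [0,0,0,-2,0,-5.5,0.45],
    [0,0,0,-2,0,-5.5,0.45]
  ]
}}

```text
time_s: 5.63
position: [0.4235, 0.0492, 0.1687]
tcp_rot: [[1.0, 0.023, 0.001], [0.023, -1.0, -0.0], [0.001, 0.0, -1.0]]
force: [0.2, 0.5, -0.9]
opening: 0.436
grasp_force: 0.0
```

Run:
```python
from h import *
im,K,E=cap("wrist"); np.savez("wC",im=im,K=K,E=E)
save("wCc",cv2.resize(im[0:300,80:560],(800,500),interpolation=cv2.INTER_CUBIC))
# check where the earlier A image has TCP finger tips: project punch pick pos in A,B, top, side
for n in ("wA","wB","top0","side0"):
    d=np.load(n+".npz"); print(n,[proj(d["K"],d["E"],p).round(1).tolist() for p in ([.483,.0506,.008],[.44,.05,.008],[.54,.05,.008])])
s=read_state();print(s["position"])
```

```text
wA [[268.4, 165.3], [270.5, 208.3], [266.8, 104.2]]
wB [[289.0, 181.1], [281.6, 211.1], [300.4, 139.6]]
top0 [[297.5, 284.0], [296.7, 302.0], [299.2, 260.6]]
side0 [[293.1, 255.9], [277.9, 257.8], [313.2, 253.7]]
[0.42338033 0.04916908 0.16814188]
```

View pics/wCc.png

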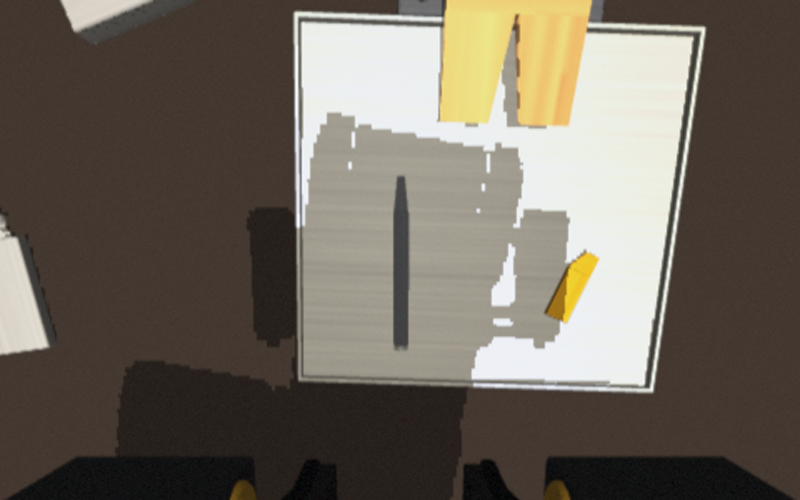

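The punch still lies in the pan, from head (400,348) to point (400,178) in the crop, and looks almost undisturbed. I'll measure it again and compare.

Run:
```python
import os,sys
import contextlib,io
with contextlib.redirect_stdout(io.StringIO()): from m import *
C=np.load("wC.npz");H=hsv(C)
print("punch",*axis(C,big(H[...,2]<95,(80+240,156)),.0065))
y=(H[...,1]>110)&(H[...,0]>8)&(H[...,0]<35); print("off",*axis(C,big(y,(80+342,175)),.0055))
P={}
for n,c in (("side",None),("top",None)):
    im,K,E=cap(n); d=dict(im=im,K=K,E=E); p=proj(K,E,[.49,.05,.0065]); 
    m=hsv(d)[...,2]<95; u,v=int(p[0]),int(p[1]); w=m[v-8:v+8,u-3:u+4]; print(n,p.round(1),w.astype(int).tolist() if n=="side" else w.sum(1))
```

```text
punch [0.4887 0.0505] box [0.4904 0.0507] [0.0966 0.0082] ang -178.7 ext -0.05 0.0466
off [ 0.4796 -0.0524] box [ 0.4803 -0.0525] [0.0144 0.0419] ang 155.3 ext -0.0217 0.0202
side [295.7 256.1] [[0, 0, 0, 0, 0, 0, 0], [0, 0, 0, 0, 0, 0, 0], [0, 0, 0, 0, 0, 0, 0], [0, 0, 0, 0, 0, 0, 0], [0, 0, 0, 0, 0, 0, 0], [0, 0, 0, 0, 0, 0, 0], [0, 0, 0, 0, 0, 0, 0], [1, 1, 1, 1, 1, 1, 1], [1, 1, 1, 1, 1, 1, 1], [1, 1, 1, 1, 1, 0, 0], [0, 0, 0, 0, 0, 0, 0], [0, 0, 0, 0, 0, 0, 0], [0, 0, 0, 0, 0, 0, 0], [0, 0, 0, 0, 0, 0, 0], [0, 0, 0, 0, 0, 0, 0], [0, 0, 0, 0, 0, 0, 0]]
top [298.  281.2] [0 0 0 0 0 0 0 0 0 0 0 0 0 0 0 0]
```

Request:
{"op": "send_rows", "data": {
  "commands": [
    [0,0,0,2.1,0,2,0.35],
    [0,0,0,2.1,0,3,0.35],
    [0,0,0,2.1,0,4,0.35],
    [0,0,0,2.1,0,4.6,0.35],
    [0,0,0,2.1,0,5.1,0.35],
    [0,0,0,2.1,0,5.4,0.35],
    [0,0,0,2.1,0,5.5,0.2],
    [0,0,0,2.1,0,5.5,0.2],
    [0,0,0,2.1,0,5.5,0.2],
    [0,0,0,2.1,0,5.5,0.2]
  ]
}}

```text
time_s: 6.62
position: [0.487, 0.0506, 0.005]
tcp_rot: [[1.0, 0.023, 0.002], [0.023, -1.0, -0.0], [0.002, 0.0, -1.0]]
force: [0.4, -0.1, 0.5]
opening: 0.215
grasp_force: 0.0
```

Run:
```python
from h import *
im,K,E=cap("side"); im2,K2,E2=cap("top")
print(read_state()["position"],read_state()["opening"],proj(K,E,read_state()["position"]),proj(K2,E2,read_state()["position"]))
a=cv2.resize(im[200:300,245:365],(480,400),interpolation=cv2.INTER_NEAREST)
b=cv2.resize(im2[240:320,270:334],(320,400),interpolation=cv2.INTER_NEAREST)
save("chk",np.hstack([a,b]))
```

```text
[0.48700778 0.05061824 0.00517353] 0.20507322979253323 [294.57002198 256.50009406] [297.64659233 282.52256183]
```

View pics/chk.png

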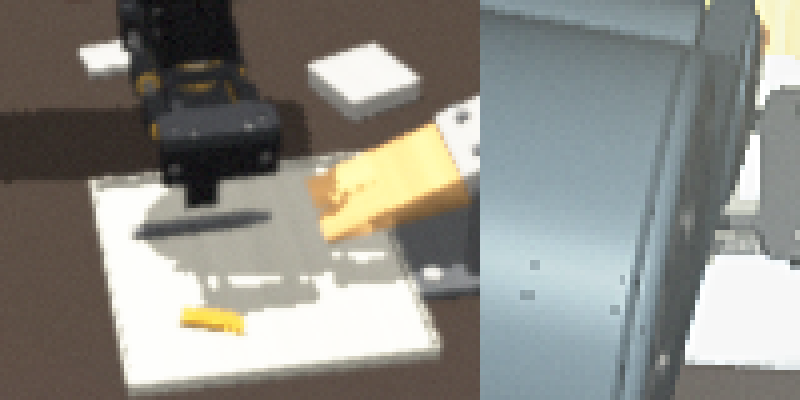

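In the side view the visible finger ends at crop (203,205), about 5–7 px above where the reported TCP projects (198,226). The real tips therefore sit roughly 1–2 cm above the reported TCP. I'll probe downward in small steps and watch the force.

Request:
{"op": "send_rows", "data": {
  "commands": [
    [0,0,0,0,0,0.1,0.35],
    [0,0,0,0,0,0.2,0.35],
    [0,0,0,0,0,0.27,0.35],
    [0,0,0,0,0,0.27,0.35],
    [0,0,0,0,0,0.27,0.35]
  ]
}}

```text
time_s: 7.13
position: [0.4859, 0.0507, -0.0043]
tcp_rot: [[1.0, 0.023, -0.0], [0.023, -1.0, 0.0], [-0.0, -0.0, -1.0]]
force: [1.5, -0.6, 0.1]
opening: 0.341
grasp_force: 0.0
```

Request:
{"op": "send_rows", "data": {
  "commands": [
    [0,0,0,0,0,0.07,0.35],
    [0,0,0,0,0,0.14,0.35],
    [0,0,0,0,0,0.2,0.35],
    [0,0,0,0,0,0.2,0.35]
  ]
}}

```text
time_s: 7.47
position: [0.4858, 0.0507, -0.0106]
tcp_rot: [[1.0, 0.023, -0.001], [0.023, -1.0, 0.0], [-0.001, -0.0, -1.0]]
force: [-0.0, 0.6, -0.1]
opening: 0.345
grasp_force: 0.0
```

Request:
{"op": "send_rows", "data": {
  "commands": [
    [0,0,0,0,0,0.04,0.35],
    [0,0,0,0,0,0.08,0.35],
    [0,0,0,0,0,0.08,0.35]
  ]
}}

```text
time_s: 7.72
position: [0.486, 0.0507, -0.0128]
tcp_rot: [[1.0, 0.023, -0.0], [0.023, -1.0, 0.0], [-0.0, -0.0, -1.0]]
force: [0.0, -0.0, 0.3]
opening: 0.349
grasp_force: 0.0
```

Request:
{"op": "send_rows", "data": {
  "commands": [
    [0,0,0,0,0,0.04,0.35],
    [0,0,0,0,0,0.06,0.35],
    [0,0,0,0,0,0.06,0.35]
  ]
}}

```text
time_s: 7.97
position: [0.486, 0.0507, -0.0145]
tcp_rot: [[1.0, 0.023, -0.0], [0.023, -1.0, 0.0], [-0.0, -0.0, -1.0]]
force: [0.2, 0.4, 0.1]
opening: 0.345
grasp_force: 0.0
```

Request:
{"op": "send_rows", "data": {
  "commands": [
    [0,0,0,0,0,0,0],
    [0,0,0,0,0,0,0],
    [0,0,0,0,0,0,0],
    [0,0,0,0,0,0,0],
    [0,0,0,0,0,0,0],
    [0,0,0,0,0,0,0],
    [0,0,0,0,0,0,0]
  ]
}}

```text
time_s: 8.55
position: [0.4861, 0.0507, -0.0143]
tcp_rot: [[1.0, 0.023, -0.0], [0.023, -1.0, -0.0], [-0.0, 0.0, -1.0]]
force: [0.3, -0.9, 0.1]
opening: 0.021
grasp_force: 0.0
```

Request:
{"op": "send_rows", "data": {
  "commands": [
    [0,0,0,0,0,0,0.3],
    [0,0,0,0,0,0,0.3],
    [0,0,0,0,0,0,0.3],
    [0,0,0,0,0,0,0.3],
    [0,0,0,0,0,0,0.3],
    [0,0,0,0,0,0.05,0.3],
    [0,0,0,0,0,0.1,0.3],
    [0,0,0,0,0,0.1,0.3]
  ]
}}

```text
time_s: 9.22
position: [0.4859, 0.0507, -0.0176]
tcp_rot: [[1.0, 0.023, -0.001], [0.023, -1.0, 0.0], [-0.001, -0.0, -1.0]]
force: [-0.0, 0.2, 0.4]
opening: 0.295
grasp_force: 0.0
```

Run:
```python
from h import *
im,K,E=cap("side")
p=np.array(read_state()["position"])
for z in (p[2],p[2]+.01,p[2]+.02,p[2]+.03): print(round(z,4),proj(K,E,[p[0],p[1]-.013,z]).round(1),proj(K,E,[p[0],p[1]-.02,z]).round(1))
print(read_state()["force"].round(1))
print(cv2.cvtColor(im,cv2.COLOR_BGR2GRAY)[240:264,286:306])
```

```text
-0.0176 [295.1 265.8] [295.5 267.3]
-0.0076 [295.  262.9] [295.4 264.5]
0.0024 [295.  260.1] [295.4 261.6]
0.0124 [294.9 257.2] [295.3 258.7]
[ 0.5 -0.1 -0.4]
[[ 76  83  98  84  78  84 119 134  91  76  76  78  76  76  73  71  66  62
   59  56]
 [ 73  77  82  80  80  77  92  98  73  62  60  55  52  56  50  47  49  46
   44  43]
 [ 58  63  60  55  56  51  53  52  48  48  40  42  39  39  37  39  38  36
   32  35]
 [ 43  43  46  43  38  37  39  34  38  38  38  38  34  38  37  37  33  35
   32  29]
 [ 39  36  37  37  36  37  36  33  35  29  26  26  27  26  26  29  23  24
   19  24]
 [ 36  33  33  28  24  27  22  28  22  15  23  26  21  21  21  24  18  22
   25  22]
 [ 38  23  22  20  23  21  23  22  21  21  22  19  17  23  25  17  16  18
   14  23]
 [ 39  20  23  22  25  22  24  15  14  23  20  19  23  20  15  24  23  24
   24  21]
 [ 44  46  44  39  24  17  15  16  20  20  16  15  19  23  21  21  19  22
   23  26]
 [ 38  61  64  59  33  20  22  20  21  25  26  18  18  19  17  17  16  17
   20  21]
 [ 34  51  57  51  29  19  23  20  18  17  19  18  21  24  23  18  20  18
   21  26]
 [ 33 
[... 399 characters left out ...]
  71  76
   73  74]
 [ 88  86  83  80  75  40  25  20  23  20  24  20  26  49  65  75  76  79
   87  98]
 [ 73  71  71  70  68  44  29  22  26  18  18  24  38  72 105 127 127 149
  155 157]
 [ 74  83  81  86  95  64  44  43  45  56  60  74  96 123 152 163 166 173
  172 173]
 [124 145 154 153 154 130 104 116 121 141 149 154 161 163 170 174 172 177
  177 175]
 [161 171 170 172 171 168 159 160 159 168 170 171 175 174 175 173 174 176
  175 175]
 [173 174 172 172 174 175 171 171 170 170 172 176 175 176 176 173 172 173
  176 177]
 [179 175 173 174 174 174 173 172 171 170 173 172 175 176 174 173 173 171
  176 175]
 [217 190 176 174 173 175 174 169 169 169 173 174 176 176 176 174 173 174
  173 174]]
```

Request:
{"op": "send_rows", "data": {
  "commands": [
    [0,0,0,0,0,0.1,0.3],
    [0,0,0,0,0,0.2,0.3],
    [0,0,0,0,0,0.25,0.3],
    [0,0,0,0,0,0.25,0.3]
  ]
}}

```text
time_s: 9.6
position: [0.4858, 0.0507, -0.0253]
tcp_rot: [[1.0, 0.023, -0.001], [0.023, -1.0, 0.0], [-0.001, -0.0, -1.0]]
force: [-0.0, 0.6, -0.3]
opening: 0.296
grasp_force: 0.0
```

Request:
{"op": "send_rows", "data": {
  "commands": [
    [0,0,0,0,0,0.05,0.3],
    [0,0,0,0,0,0.1,0.3],
    [0,0,0,0,0,0.1,0.3]
  ]
}}

```text
time_s: 9.85
position: [0.4862, 0.0507, -0.0266]
tcp_rot: [[1.0, 0.023, 0.001], [0.023, -1.0, -0.0], [0.001, 0.0, -1.0]]
force: [-2.0, -0.3, 12.1]
opening: 0.298
grasp_force: 6.0
```

Run:
```python
from h import *
im,K,E=cap("side")
s=read_state();p=s["position"];print(p,s["force"].round(1),s["opening"],s["joint_positions"])
for dy in (.013,.028): print(dy,[(z,proj(K,E,[p[0],p[1]-dy,z]).round(1).tolist()) for z in (.0,.01,.02)])
g=cv2.cvtColor(im,cv2.COLOR_BGR2GRAY); print(g[252:270,286:304:2])
```

```text
[ 0.486181    0.05067948 -0.02660464] [-1.7  0.4 11.9] 0.30120656653094835 [-7.17166060e+00  4.24420195e+01  1.10156179e+02 -7.81243683e-03
  2.73556861e+01  8.15025331e+01]
0.013 [(0.0, [295.1, 260.8]), (0.01, [295.0, 257.9]), (0.02, [295.0, 255.0])]
0.028 [(0.0, [296.0, 264.0]), (0.01, [295.9, 261.2]), (0.02, [295.9, 258.3])]
[[ 34  61  35  22  20  18  22  19  23]
 [ 33  53  33  23  20  18  23  19  19]
 [ 33  31  20   9  21  18  22  25  30]
 [ 30  24  22  21  19  26  19  46  59]
 [ 33  53  39  20  23  22  23  65  74]
 [ 58  65  60  24  21  15  28 104 131]
 [ 72  82  92  24  25  17  34 149 165]
 [127 153 151  39  22  17  37 160 173]
 [163 170 167  42  29  34  51 162 171]
 [175 171 167  72  68  91 121 170 173]
 [192 171 172 148 151 154 165 176 172]
 [249 179 174 171 170 170 174 174 174]
 [253 204 173 173 169 173 174 174 174]
 [254 215 173 176 170 170 175 175 173]
 [254 216 173 170 171 170 175 174 174]
 [254 224 178 174 173 170 175 189 179]
 [254 251 216 180 172 173 172 246 217]
 [254 254 251 204 187 209 186 253 251]]
```

Contact came at TCP z = −0.0266 with 6 N on each pad, so the fingertips ride about 28.5 mm above the reported TCP. I'll back off 3 mm and close.

Request:
{"op": "send_rows", "data": {
  "commands": [
    [0,0,0,0,0,-0.1,0.3],
    [0,0,0,0,0,-0.1,0.3],
    [0,0,0,0,0,-0.1,0],
    [0,0,0,0,0,-0.1,0],
    [0,0,0,0,0,-0.1,0],
    [0,0,0,0,0,-0.1,0],
    [0,0,0,0,0,-0.1,0],
    [0,0,0,0,0,-0.1,0]
  ]
}}

```text
time_s: 10.57
position: [0.486, 0.0507, -0.0251]
tcp_rot: [[1.0, 0.023, -0.0], [0.023, -1.0, 0.0], [-0.0, -0.0, -1.0]]
force: [0.7, 0.0, -0.8]
opening: 0.097
grasp_force: 30.0
```

Run:
```python
import contextlib,io
with contextlib.redirect_stdout(io.StringIO()): from m import *
T=dict(np.load("top0.npz"));H=hsv(T)
m=(H[...,1]>110)&(H[...,2]>60)&(H[...,0]<22)
m=cv2.morphologyEx(m.astype(np.uint8),cv2.MORPH_CLOSE,np.ones((5,5)))
print("tray",*axis(T,big(m,(433,290)),.022))
d=(H[...,2]>110)&(H[...,1]<60); dd=big(d,(493,297)); print("dish",*axis(T,dd,.03))
print("ingot",*axis(T,big((H[...,2]>140)&(H[...,1]<60),(200,287)),.008))
s=read_state();R=s["tcp_rot"];p=s["position"]
t=[.490,-.271,0];
for z in (.06,-.014): move(down(-90),[.487,-.271,z])
```

```text
tray [ 0.4929 -0.2694] box [ 0.4942 -0.2679] [0.1719 0.0832] ang -175.6 ext -0.0874 0.0845
dish [ 0.4786 -0.4073] box [ 0.4784 -0.4096] [0.0984 0.1017] ang 154.2 ext -0.0511 0.0507
ingot [0.4706 0.2856] box [0.4741 0.2861] [0.083  0.0336] ang -170.3 ext -0.0451 0.0379
row [-0.001, 0.005, 0.265, -0.215, 10.721, -2.836] rows>= 8.0
row [-0.001, 0.005, 0.265, -0.213, 10.721, -0.369] rows>= 7.7
```

Request:
{"op": "send_rows", "data": {
  "commands": [
    [0,0,0,0,0,-1,0],
    [0,0,0,0,0,-2.2,0],
    [0,0,-0.62,-0.03,1.3,-2.8,0],
    [0,0,-0.62,-0.05,2.6,-2.8,0],
    [0,0,-0.62,-0.07,3.9,-2.8,0],
    [0,0,-0.62,-0.1,5.2,-2.8,0],
    [0,0,-0.62,-0.11,6.5,-2.8,0],
    [0,0,-0.62,-0.11,7.8,-2.8,0],
    [0,0,-0.62,-0.11,9.0,-2.8,0],
    [0,0,-0.62,-0.11,10.0,-2.8,0],
    [0,0,-0.62,-0.11,10.66,-2.6,0],
    [0,0,-0.62,-0.11,10.66,-1.8,0],
    [0,0,-0.62,-0.11,10.66,-1.2,0],
    [0,0,-0.62,-0.11,10.66,-0.7,0],
    [0,0,-0.62,-0.11,10.66,-0.3,0],
    [0,0,-0.62,-0.11,10.66,-0.1,0],
    [0,0,-0.62,-0.11,10.66,0.1,0],
    [0,0,-0.62,-0.11,10.66,0.12,0],
    [0,0,-0.62,-0.11,10.66,0.12,0]
  ]
}}

```text
time_s: 12.15
position: [0.4896, -0.2684, -0.0256]
tcp_rot: [[0.997, 0.078, -0.001], [0.078, -0.997, 0.0], [-0.001, -0.0, -1.0]]
force: [-4.2, 2.9, 18.3]
opening: 0.099
grasp_force: 32.6
```

Request:
{"op": "send_rows", "data": {
  "commands": [
    [0,0,0,0,0,-0.18,0],
    [0,0,0,0,0,-0.18,0],
    [0,0,0,0,0,-0.18,0.35],
    [0,0,0,0,0,-0.18,0.35],
    [0,0,0,0,0,-0.18,0.35],
    [0,0,0,0,0,-0.18,0.35],
    [0,0,0,0,0,-0.18,0.35],
    [0,0,0,0,0,-1.2,0.35],
    [0,0,0,0,0,-2.4,0.35],
    [0,0,0,0,0,-3.2,0.35],
    [0,0,0,0,0,-3.2,0.35],
    [0,0,0,0,0,-3.2,0.35]
  ]
}}

```text
time_s: 13.15
position: [0.4911, -0.2698, 0.0689]
tcp_rot: [[0.997, 0.077, 0.003], [0.077, -0.997, -0.002], [0.002, 0.002, -1.0]]
force: [0.7, 0.1, -0.1]
opening: 0.352
grasp_force: 0.0
```

Run:
```python
from h import *
# offcut origin 0.4804,-0.0523 length axis 155 deg; full width part away from cut (+x) end
s=read_state();print(s["position"],s["force"].round(1),s["opening"])
a=np.radians(155.2); ax=np.array([np.cos(a),np.sin(a)])
for y in (-90-24.8,155.2-90-180+180-180,65.2): move(down(y),[.4804,-.0523,.03])
```

```text
[ 0.49109879 -0.26984467  0.06888184] [ 0.7  0.1 -0.1] 0.3516552240490026
row [0.02, -0.035, 5.845, 0.201, -7.261, 1.279] rows>= 5.3
row [0.02, -0.035, 5.845, 0.201, -7.261, 1.279] rows>= 5.3
row [0.047, 0.027, -30.155, 0.201, -7.261, 1.279] rows>= 21.1
```

Request:
{"op": "send_rows", "data": {
  "commands": [
    [0,0,5.85,0.12,-7.3,0,0.35],
    [0,0,5.85,0.12,-7.3,0,0.35],
    [0,0,5.85,0.12,-7.3,0,0.35],
    [0,0,5.85,0.12,-7.3,0,0.35],
    [0,0,5.85,0.12,-7.3,0,0.35],
    [0,0,5.85,0.12,-7.3,0.8,0.35],
    [0,0,5.85,0.12,-7.3,1.6,0.35],
    [0,0,5.85,0.12,-7.3,2.2,0.35],
    [0,0,5.85,0.12,-7.3,2.7,0.35],
    [0,0,5.85,0.12,-7.3,2.95,0.35],
    [0,0,5.85,0.12,-7.3,2.95,0.35],
    [0,0,5.85,0.12,-7.3,2.95,0.35]
  ]
}}

```text
time_s: 14.15
position: [0.4761, -0.0503, -0.0218]
tcp_rot: [[0.907, -0.42, -0.002], [-0.42, -0.907, 0.001], [-0.002, 0.0, -1.0]]
force: [0.1, -0.5, 0.3]
opening: 0.35
grasp_force: 0.0
```

Request:
{"op": "send_rows", "data": {
  "commands": [
    [0,0,0,0.03,0,0.09,0.35],
    [0,0,0,0.03,0,0.09,0.35],
    [0,0,0,0.03,0,0.09,0],
    [0,0,0,0.03,0,0.09,0],
    [0,0,0,0.03,0,0.09,0],
    [0,0,0,0.03,0,0.09,0],
    [0,0,0,0.03,0,0.09,0],
    [0,0,0,0.03,0,0.09,0]
  ]
}}

```text
time_s: 14.82
position: [0.4779, -0.051, -0.0232]
tcp_rot: [[0.908, -0.42, 0.001], [-0.42, -0.908, -0.0], [0.001, -0.0, -1.0]]
force: [-0.4, -0.8, 4.6]
opening: 0.154
grasp_force: 30.0
```

Run:
```python
from h import *
for z in (.05,-.0): move(down(-115),[.478,-.408,z])
```

```text
row [-0.0, -0.009, 0.035, 5.0, 10.8, -2.438] rows>= 8.7
row [-0.0, -0.009, 0.035, 4.999, 10.8, -0.771] rows>= 8.6
```

Request:
{"op": "send_rows", "data": {
  "commands": [
    [0,0,0,0,0,-1,0],
    [0,0,0,0,0,-2.2,0],
    [0,0,0,0.6,1.3,-2.8,0],
    [0,0,0,1.2,2.6,-2.8,0],
    [0,0,0,1.8,3.9,-2.8,0],
    [0,0,0,2.4,5.2,-2.8,0],
    [0,0,0,3,6.5,-2.8,0],
    [0,0,0,3.6,7.8,-2.8,0],
    [0,0,0,4.2,9.1,-2.8,0],
    [0,0,0,5.0,10.8,-2.8,0],
    [0,0,0,5.0,10.8,-2.6,0],
    [0,0,0,5.0,10.8,-1.8,0],
    [0,0,0,5.0,10.8,-1.2,0],
    [0,0,0,5.0,10.8,-0.7,0],
    [0,0,0,5.0,10.8,-0.4,0],
    [0,0,0,5.0,10.8,-0.35,0],
    [0,0,0,5.0,10.8,-0.35,0],
    [0,0,0,5.0,10.8,-0.35,0]
  ]
}}

```text
time_s: 16.32
position: [0.4783, -0.4082, -0.0125]
tcp_rot: [[0.908, -0.42, 0.001], [-0.42, -0.908, -0.001], [0.001, 0.001, -1.0]]
force: [-0.6, 0.3, 0.1]
opening: 0.15
grasp_force: 30.0
```

Request:
{"op": "send_rows", "data": {
  "commands": [
    [0,0,0,0,0,0,0.3],
    [0,0,0,0,0,0,0.3],
    [0,0,0,0,0,0,0.3],
    [0,0,0,0,0,0,0.3],
    [0,0,0,0,0,0,0.3],
    [0,0,0,0,0,-1.2,0.3],
    [0,0,0,0,0,-2.4,0.3],
    [0,0,0,0,0,-3.4,0.3],
    [0,0,0,0,0,-4.2,0.3],
    [0,0,0,0,0,-4.2,0.3]
  ]
}}

```text
time_s: 17.15
position: [0.4806, -0.4111, 0.1189]
tcp_rot: [[0.908, -0.42, 0.007], [-0.42, -0.908, -0.009], [0.011, 0.005, -1.0]]
force: [0.6, 0.8, 0.9]
opening: 0.299
grasp_force: 0.0
```

Run:
```python
from h import *
s=read_state();j=np.array(s["joint_positions"]);p=s["position"];print(j.round(2),p)
D=[([30.224,82.088],[.222,.584,.194],58.986),([42.442,110.156],[.4862,.0507,-.0266],-7.172),(j[1:3],p,j[0])]
A=[];b=[];doff=[]
for q,P,j1 in D:
    R=np.hypot(P[0],P[1]); d=R*np.sin(np.arctan2(P[1],P[0])-np.radians(j1)); doff.append(d); r=np.sqrt(R*R-d*d)
    a,c=np.radians(q[0]),np.radians(q[0]+q[1])
    A+= [[np.sin(a),np.sin(c),0],[np.cos(a),np.cos(c),1]]; b+=[r,P[2]]
x,res,*_=np.linalg.lstsq(np.array(A),np.array(b),rcond=None); print(doff,x,(np.array(A)@x-b).round(4))
# top check of tray/dish
im,K,E=cap("top"); save("top1",im); np.savez("top1",im=im,K=K,E=E)
H=cv2.cvtColor(im,cv2.COLOR_BGR2HSV)
c=proj(K,E,[.493,-.269,.005]).astype(int);d=proj(K,E,[.478,-.408,.005]).astype(int)
print(c,d); save("tc",np.hstack([cv2.resize(im[240:335,405:525],(480,380),interpolation=cv2.INTER_CUBIC),cv2.resize(im[180:325,270:370],(262,380),interpolation=cv2.INTER_CUBIC)]))
```

```text
[-5.065e+01  3.552e+01  8.546e+01  1.000e-02  5.835e+01  6.416e+01] [ 0.4806451  -0.41106697  0.11889623]
[np.float64(0.11064134600814159), np.float64(0.11100459700602748), np.float64(0.11102898604355153)] [ 0.442381    0.41324253 -0.01533199] [-0.0099  0.016   0.0127 -0.0291 -0.0113  0.0131]
[430 286] [489 295]
```

View pics/tc.png

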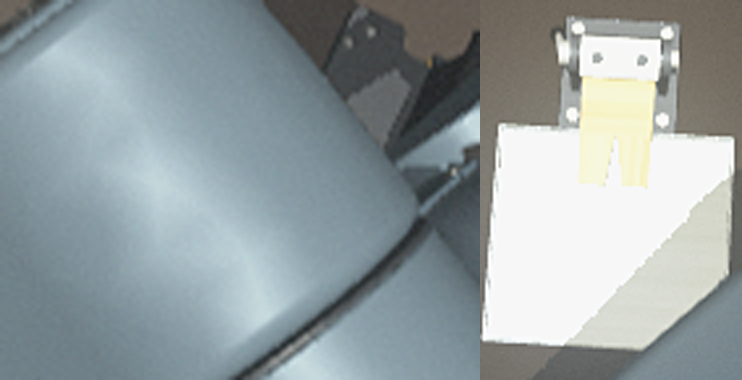

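The pan is clear: the right half shows it empty under the pin. The arm hides the tray here. Next question: will the tilted placing pose fit the wrist joint ranges?

Run:
```python
import numpy as np
from scipy.optimize import least_squares
D=[([30.224,82.088],[.222,.584,.194],58.986),([42.442,110.156],[.4862,.0507,-.0266],-7.172),([35.52,85.46],[.4806,-.4111,.1189],-50.65)]
rows=[]
for q,P,j1 in D:
    R=np.hypot(*P[:2]); rows.append((*np.radians([q[0],sum(q)]),np.sqrt(R*R-.111**2),P[2]))
A=[];b=[]
for a,c,r,z in rows:
    A+=[[np.sin(a),np.sin(c),np.cos(c),0],[np.cos(a),np.cos(c),-np.sin(c),1]];b+=[r,z]
A=np.array(A);x,*_=np.linalg.lstsq(A,b,rcond=None);print(x.round(4),(A@x-b).round(4))
L1,L2,e,h=x
for Lt in (.2,.25,.3,.35):
  for th in (0,10,24):
    # target tcp r,z: ingot centre grasp
    T=np.array([np.sqrt(.58**2-.111**2),.03]); t=np.radians(th); W=T-Lt*np.array([np.sin(t),-np.cos(t)])
    f=lambda q:[L1*np.sin(q[0])+L2*np.sin(q[1])+e*np.cos(q[1])-W[0],h+Lt+L1*np.cos(q[0])+L2*np.cos(q[1])-e*np.sin(q[1])-W[1]]
    s=least_squares(f,np.radians([42,150])); q=np.degrees(s.x); print(Lt,th,q.round(1),"j5",(180-th-q[1]).round(1),s.cost.round(6))
```

```text
[ 0.5905  0.3928  0.1156 -0.0604] [ 0.0019 -0.0002  0.0006  0.0001 -0.0023  0.0001]
0.2 0 [ 39.9 135.9] j5 44.1 0.0
0.2 10 [ 38.6 139.7] j5 30.3 0.0
0.2 24 [ 38.2 146.2] j5 9.8 0.0
0.25 0 [ 39.9 135.9] j5 44.1 0.0
0.25 10 [ 38.3 140.6] j5 29.4 0.0
0.25 24 [ 38.1 149. ] j5 7.0 0.0
0.3 0 [ 39.9 135.9] j5 44.1 0.0
0.3 10 [ 38.  141.6] j5 28.4 0.0
0.3 24 [ 38.  151.8] j5 4.2 0.0
0.35 0 [ 39.9 135.9] j5 44.1 0.0
0.35 10 [ 37.7 142.5] j5 27.5 0.0
0.35 24 [ 38.1 154.8] j5 1.2 0.0
```

Request:
{"op": "send_rows", "data": {
  "commands": [
    [0,0,-5,-6.2,-8.57,0.97,0.6],
    [0,0,-5,-6.2,-8.57,0.97,0.6],
    [0,0,-5,-6.2,-8.57,0.97,0.6],
    [0,0,-5,-6.2,-8.57,0.97,0.6],
    [0,0,-5,-6.2,-8.57,0.97,0.6],
    [0,0,-5,-6.2,-8.57,0.97,0.6],
    [0,0,-5,-6.2,-8.57,0.97,0.6],
    [0,0,-5,-6.2,-8.57,0.97,0.6],
    [0,0,-5,-6.2,-8.57,0.97,0.6],
    [0,0,-5,-6.2,-8.57,0.97,0.6],
    [0,0,-5,-6.2,-8.57,0.97,0.6],
    [0,0,-5,-6.2,-8.57,0.97,0.6]
  ]
}}

```text
time_s: 18.2
position: [0.4179, -0.0977, 0.0836]
tcp_rot: [[1.0, 0.002, 0.001], [0.002, -1.0, -0.001], [0.001, 0.001, -1.0]]
force: [-0.0, -0.3, 0.0]
opening: 0.601
grasp_force: 0.0
```

Run:
```python
from h import *
im,K,E=cap("wrist"); np.savez("v1",im=im,K=K,E=E); print(proj(K,E,[.56,0,.044]))
```

```text
[155.25319589  27.08341595]
```

Request:
{"op": "send_rows", "data": {
  "commands": [
    [0,0,0,0,-6.6,0,0.6],
    [0,0,0,0,-6.6,0,0.6],
    [0,0,0,0,-6.6,0,0.6],
    [0,0,0,0,-6.6,0,0.6],
    [0,0,0,0,-6.6,0,0.6],
    [0,0,0,0,-6.6,0,0.6],
    [0,0,0,0,-6.6,0,0.6],
    [0,0,0,0,-6.6,0,0.6]
  ]
}}

```text
time_s: 18.92
position: [0.4172, 0.1006, 0.0837]
tcp_rot: [[1.0, 0.003, 0.001], [0.003, -1.0, -0.0], [0.001, 0.0, -1.0]]
force: [0.5, -0.0, 0.2]
opening: 0.605
grasp_force: 0.0
```

Run:
```python
from h import *
im,K,E=cap("wrist"); np.savez("v2",im=im,K=K,E=E); print(proj(K,E,[.56,0,.044]),read_state()["position"])
d=np.load("v1.npz")["im"]; save("v12",np.vstack([cv2.resize(d[:180,:],(640,180)),im[:300]]))
im,K,E=cap("top"); np.savez("top2",im=im,K=K,E=E)
H=cv2.cvtColor(im,cv2.COLOR_BGR2HSV)
c=(slice(247,326),slice(412,455)); m=(H[...,2]<75)&(H[...,1]<90)
print("dish yellow",[(np.argwhere((H[270:320,465:520,1]>90)&(H[270:320,465:520,0]>15)&(H[270:320,465:520,0]<40)).mean(0)+[270,465]).round(1)],"tray dark",np.argwhere(m[255:320,418:448]).mean(0)+[255,418],m[255:320,418:448].sum())
```

```text
[491.14886826  27.00915409] [0.41709799 0.10019228 0.08371803]
dish yellow [array([294.7, 489.9])] tray dark [287.6875 430.875 ] 16
```

View pics/v12.png

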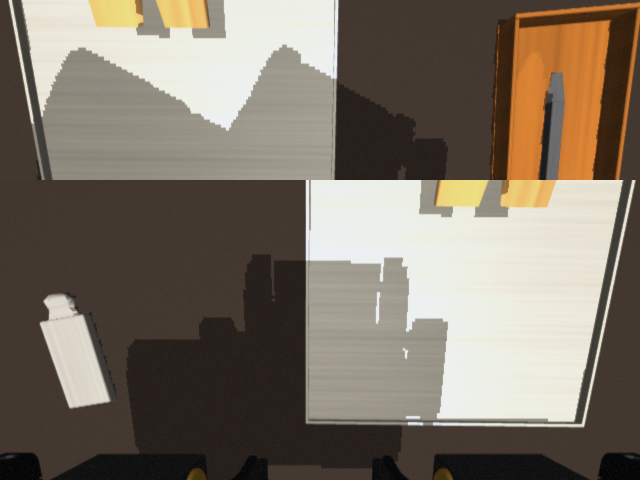

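The upper part (v1) shows the punch lying in the tray and the pin tip at row ~27, from column 90 to 210. The lower part (v2) shows the ingot at about (78,180) with its stub up, and the tip from column 435 to 550. The offcut is in the dish, from the top mask at (490,295). Next: triangulate the tip corners and locate the ingot.

Run:
```python
import contextlib,io
with contextlib.redirect_stdout(io.StringIO()): from m import *
Vs={n:dict(np.load(n+".npz")) for n in ("wA","wC","v1","v2")}
cor={}
for n,v in Vs.items():
    H=hsv(v); p=proj(v["K"],v["E"],[.565,.02,.047]).astype(int); m=np.zeros(H.shape[:2],bool)
    y=(H[...,1]>60)&(H[...,0]>8)&(H[...,0]<35)&(H[...,2]>100)
    c0=proj(v["K"],v["E"],[.56,0,.044]); uu,vv=np.meshgrid(np.arange(640),np.arange(480))
    y&=(abs(uu-c0[0])<75)&(vv<c0[1]+12)
    b=np.array([(u,np.nonzero(y[:,u])[0].max()) for u in range(640) if y[:,u].sum()>3])
    e=b[b[:,1]>c0[1]-6]; k=np.polyfit(e[:,0],e[:,1],1)
    for _ in range(3):
        r=abs(np.polyval(k,e[:,0])-e[:,1]); k=np.polyfit(*e[r<max(1.0,1.5*np.median(r))].T,1)
    # side edges, rows well above tip
    rows=[w for w in range(max(2,int(c0[1])-25),int(c0[1])-3) if y[w].sum()>20]
    out=[]
    for f in (np.min,np.max):
        q=np.polyfit(rows,[f(np.nonzero(y[w])[0])+(-.5 if f is np.min else .5) for w in rows],1)
        u=c0[0]
        for _ in range(20): u=np.polyval(q,np.polyval(k,u)+.5)
        out.append((u,np.polyval(k,u)+.5))
    cor[n]=out; print(n,np.round(out,1).tolist(),len(rows),k.round(3))
for S in (("v1","v2"),("wA","wC"),tuple(Vs)):
    X=[tri([ray(Vs[n]["K"],Vs[n]["E"],cor[n][i]) for n in S]) for i in (0,1)]
    M=(X[0]+X[1])/2; d=X[0]-X[1]
    from scipy.optimize import brentq
    th=brentq(lambda t:.072-.115*np.sin(t)+.02*np.cos(t)-M[2],.05,.7)
    print(S,np.round(X,4).tolist(),"mid",M.round(4),"w",np.linalg.norm(d).round(4),"yaw",np.degrees(np.arctan2(-d[0],d[1])).round(2),"slope",np.degrees(th).round(2))
v=Vs["v2"];H=hsv(v); m=big((H[...,2]>150)&(H[...,1]<60),(78,180)); print("ingot top",*axis(v,m,.010))
P=np.array([onz(v["K"],v["E"],p,.01)[:2] for p in pts(m)])
```

```text
wA [[279.8, 72.4], [356.0, 73.4]] 22 [1.4000e-02 6.8034e+01]
wC [[343.5, 72.3], [420.6, 75.9]] 22 [4.6000e-02 5.5939e+01]
v1 [[95.7, 26.1], [210.0, 28.3]] 22 [1.9000e-02 2.3829e+01]
v2 [[433.1, 26.0], [546.7, 27.1]] 22 [9.000e-03 2.148e+01]
('v1', 'v2') [[0.5601, 0.0346, 0.0447], [0.5595, -0.0324, 0.0447]] mid [0.5598 0.0011 0.0447] w 0.067 yaw -0.53 slope 23.37
('wA', 'wC') [[0.5596, 0.0329, 0.0463], [0.5584, -0.0308, 0.0477]] mid [0.559 0.001 0.047] w 0.0637 yaw -1.15 slope 22.21
('wA', 'wC', 'v1', 'v2') [[0.5599, 0.0337, 0.0452], [0.5593, -0.0318, 0.0447]] mid [0.5596 0.0009 0.045 ] w 0.0655 yaw -0.6 slope 23.26
ingot top [0.4721 0.2855] box [0.4741 0.286 ] [0.0809 0.0333] ang -171.4 ext -0.0424 0.0386
```

Request:
{"op": "send_rows", "data": {
  "commands": [
    [0,0,-18,1.63,-6.16,0.4,0.6],
    [0,0,-18,1.63,-6.16,0.4,0.6],
    [0,0,-18,1.63,-6.16,0.4,0.6],
    [0,0,-18,1.63,-6.16,0.4,0.6],
    [0,0,-18,1.63,-6.16,0.4,0.6],
    [0,0,-18,1.63,-6.16,0.4,0.6],
    [0,0,-18,1.63,-6.16,0.4,0.6],
    [0,0,-18,1.63,-6.16,0.4,0.6],
    [0,0,-18,1.63,-6.16,0.4,0.6],
    [0,0,-18,1.63,-6.16,0.4,0.6],
    [0,0,-18,1.63,-6.16,0.4,0.6],
    [0,0,-18,1.63,-6.16,0.4,0.6],
    [0,0,-18,1.63,-6.16,0.4,0.6],
    [0,0,-18,1.63,-6.16,0.4,0.6]
  ]
}}

```text
time_s: 20.18
position: [0.4656, 0.2846, 0.0716]
tcp_rot: [[-0.001, 1.0, -0.0], [1.0, 0.001, -0.0], [-0.0, -0.0, -1.0]]
force: [0.3, 1.6, -0.4]
opening: 0.602
grasp_force: 0.0
```

Request:
{"op": "send_rows", "data": {
  "commands": [
    [0,0,-19.7,0,0,0,0.6],
    [0,0,-19.7,0,0,0,0.6],
    [0,0,-19.7,0,0,0,0.6],
    [0,0,-19.7,0,0,0,0.6],
    [0,0,-19.7,0,0,0,0.6],
    [0,0,-19.7,0,0,0,0.6],
    [0,0,-19.7,0,0,0,0.6],
    [0,0,-19.7,0,0,0,0.6],
    [0,0,-19.7,0,0,0,0.6],
    [0,0,-19.7,0,0,0,0.6],
    [0,0,-19.7,0,0,0,0.6],
    [0,0,-19.7,0,0,0,0.6],
    [0,0,-19.7,0,0,0,0.6],
    [0,0,-19.7,0,0,0,0.6],
    [0,0,-19.7,0,0,0,0.6],
    [0,0,-19.7,0,0,0,0.6]
  ]
}}

```text
time_s: 21.52
position: [0.4652, 0.2855, 0.0717]
tcp_rot: [[-0.989, -0.145, -0.0], [-0.145, 0.989, -0.0], [0.0, -0.0, -1.0]]
force: [0.6, 0.0, -0.5]
opening: 0.6
grasp_force: 0.0
```

Run:
```python
from h import *
print(read_state()["position"],read_state()["tcp_rot"].round(3)); 
for z in (-.018,-.026): move(down(98.6),[.4661,.285,z])
```

```text
[0.4652258  0.28548345 0.07167105] [[-0.989 -0.145 -0.   ]
 [-0.145  0.989 -0.   ]
 [ 0.    -0.    -1.   ]]
row [-0.001, -0.002, -0.051, -0.027, -0.02, 2.989] rows>= 2.2
row [-0.001, -0.002, -0.051, -0.027, -0.02, 3.256] rows>= 2.3
```

Request:
{"op": "send_rows", "data": {
  "commands": [
    [0,0,-0.05,-0.03,-0.02,1,0.6],
    [0,0,-0.05,-0.03,-0.02,2,0.6],
    [0,0,-0.05,-0.03,-0.02,2.6,0.6],
    [0,0,-0.05,-0.03,-0.02,3.0,0.6],
    [0,0,-0.05,-0.03,-0.02,3.18,0.6],
    [0,0,-0.05,-0.03,-0.02,3.22,0.55],
    [0,0,-0.05,-0.03,-0.02,3.22,0.55],
    [0,0,-0.05,-0.03,-0.02,3.22,0.55],
    [0,0,-0.05,-0.03,-0.02,3.22,0.55]
  ]
}}

```text
time_s: 22.27
position: [0.4665, 0.2864, -0.0238]
tcp_rot: [[-0.988, -0.155, 0.002], [-0.155, 0.988, 0.001], [-0.002, 0.0, -1.0]]
force: [-0.0, 0.9, -0.0]
opening: 0.551
grasp_force: 0.0
```

Request:
{"op": "send_rows", "data": {
  "commands": [
    [0,0,0,0,0,0.05,0.55],
    [0,0,0,0,0,0.05,0.55],
    [0,0,0,0,0,0.05,0.2],
    [0,0,0,0,0,0.05,0.2],
    [0,0,0,0,0,0.05,0],
    [0,0,0,0,0,0.05,0],
    [0,0,0,0,0,0.05,0],
    [0,0,0,0,0,0.05,0]
  ]
}}

```text
time_s: 22.93
position: [0.4657, 0.286, -0.0262]
tcp_rot: [[-0.988, -0.155, -0.0], [-0.155, 0.988, -0.0], [0.0, -0.0, -1.0]]
force: [-1.3, -1.0, 2.1]
opening: 0.387
grasp_force: 30.0
```

Request:
{"op": "send_rows", "data": {
  "commands": [
    [0,0,0,0,0,-0.8,0],
    [0,0,0,0,0,-2,0],
    [0,0,0,0,0,-3.2,0],
    [0,0,0,0,0,-3.6,0],
    [0,0,0,0,0,-3.6,0],
    [0,0,0,0,0,-3.6,0],
    [0,0,0,0,0,-3.6,0]
  ]
}}

```text
time_s: 23.52
position: [0.4642, 0.2855, 0.0802]
tcp_rot: [[-0.988, -0.155, -0.003], [-0.155, 0.988, -0.001], [0.003, -0.001, -1.0]]
force: [-0.6, -0.1, -3.1]
opening: 0.381
grasp_force: 30.0
```

Run:
```python
from h import *
s=read_state();print(s["position"],s["force"].round(1),s["opening"])
T=np.eye(4);T[:3,:3]=s["tcp_rot"];T[:3,3]=s["position"]
im,K,E=cap("wrist"); np.savez("w3",im=im,K=K,E=E); save("w3",im)
for x in (.025,.033,.04): print(x,proj(K,E,(T@[x,0,-.0362,1])[:3]).round(1),proj(K,E,(T@[x,.017,-.0362,1])[:3]).round(1))
g=cv2.cvtColor(im,cv2.COLOR_BGR2GRAY); print(g[200:300:2,260:381:15])
```

```text
[0.46420697 0.28552889 0.08022754] [-0.6 -0.1 -3.1] 0.3808418277402478
0.025 [318.4 251.4] [355.2 251.4]
0.033 [318.4 234.5] [355.6 234.5]
0.04 [318.4 219.3] [356.  219.4]
[[ 37  39  38  38  36  36  37  35  39]
 [ 35  35  37  37  36  39  37  36  36]
 [ 37  38  35  34  35  36  37  38  38]
 [ 33  38  36  38  36  37  36  40  35]
 [ 36  37  36  36  37  37  37  37  40]
 [ 36  37  36  37  37  36  35  37  39]
 [ 37  39  36  36  39  40  37  37  51]
 [ 38  37  38  37  38  36  35  39  63]
 [ 38  38  37  37  36  40  41  63  63]
 [ 37  35  37  37  38  36  56  65  62]
 [ 38  35  37  38  34  38  64  61  63]
 [ 38  35  39  38  39  36  66  64  61]
 [ 39  38  38  35  36  36  62  62  66]
 [ 36  38  37  37  38  35  62  63  61]
 [ 36  39  36  39  36  36  65  64  64]
 [ 39  38  39  37  38  41  64  63  64]
 [ 37  36  61  63  64  64  70  64  64]
 [ 37  39  73  76  74  75  75  63  63]
 [ 40  36 115 116 114 118 120  63  63]
 [ 36  36 137 139 136 141 139  64  62]
 [ 36  37 142 144 141 143 144  64  63]
 [ 37  39 140 144 142 144 143  50  63]
 [ 36  39 141 143 139 143 143  36  62]
 [ 36  38 141 143 137 142 145  
[... 322 characters left out ...]
 37  37 141 141 136 141 142  34  51]
 [ 37  36 140 140 137 140 144  36  34]
 [ 36  37 139 143 139 140 142  38  38]
 [ 38  39 140 139 138 141 142  34  34]
 [ 37  39 140 141 138 141 142  35  37]
 [ 39  38 139 139 138 138 142  37  62]
 [ 37  23 140 140 137 142 142  14  61]
 [ 35  13 139 140 137 140 143   8  64]
 [ 34   9 140 140 137 142 142   7  66]
 [ 36  14 139 140 136 140 142  10  64]
 [ 36  16 139 140 136 142 140   9  63]
 [ 38  20 138 139 136 140 142  14  64]
 [ 37  19 140 138 137 142 141  14  63]
 [ 35  17 139 139 136 139 141  22  66]
 [ 27  17 139 139 136 139 141  16  62]
 [ 11  15 139 138 136 139 142  11  28]
 [ 14  11 138 138 136 139 140  19   6]
 [  2  19 137 139 133 139 139  14  16]]
```

Request:
{"op": "send_rows", "data": {
  "commands": [
    [0,0,18,0.55,-4.82,-1.33,0],
    [0,0,18,0.55,-4.82,-1.33,0],
    [0,0,18,0.55,-4.82,-1.33,0],
    [0,0,18,0.55,-4.82,-1.33,0],
    [0,0,18,0.55,-4.82,-1.33,0],
    [0,0,18,0.55,-4.82,-1.33,0],
    [0,0,18,0.55,-4.82,-1.33,0],
    [0,0,18,0.55,-4.82,-1.33,0],
    [0,0,18,0.55,-4.82,-1.33,0],
    [0,0,18,0.55,-4.82,-1.33,0],
    [0,0,18,0.55,-4.82,-1.33,0],
    [0,0,18,0.55,-4.82,-1.33,0],
    [0,0,18,0.55,-4.82,-1.33,0],
    [0,0,18,0.55,-4.82,-1.33,0],
    [0,0,18,0.55,-4.82,-1.33,0]
  ]
}}

```text
time_s: 24.82
position: [0.4708, 0.1405, 0.1202]
tcp_rot: [[-0.157, 0.988, -0.003], [0.988, 0.157, -0.0], [0.0, -0.003, -1.0]]
force: [0.5, 0.3, -2.2]
opening: 0.39
grasp_force: 30.0
```

```bash
cat >> h.py <<'E'
def pinpose(th=23.3,yaw=-.5,tip=(.5597,.001,.0448),along=.023,out=0.,hold=.0262,lat=0.):
    Rp=Ro.from_euler('z',yaw,degrees=True)*Ro.from_euler('y',-th,degrees=True); P=Rp.as_matrix()
    R=P@np.diag([1,-1,-1.]); return R, np.array(tip)+P@np.array([along,lat,out-hold])
E
python3 - <<'E'
from h import *
print(read_state()["position"],read_state()["tcp_rot"].round(3)); move(down(-90.5),[.52,0,.12])
print(pinpose(out=.06))
E
```

```text
[0.47081243 0.14052673 0.12018946] [[-0.157  0.988 -0.003]
 [ 0.988  0.157 -0.   ]
 [ 0.    -0.003 -1.   ]]
row [-0.029, 0.029, 19.907, -4.884, 0.884, 0.002] rows>= 13.9
(array([[ 9.18411410e-01, -8.72653550e-03,  3.95530441e-01],
       [-8.01485495e-03, -9.99961923e-01, -3.45174187e-03],
       [ 3.95545503e-01, -2.16840434e-19, -9.18446381e-01]]), array([0.56745453, 0.00093233, 0.08494103]))
```

Request:
{"op": "send_rows", "data": {
  "commands": [
    [0,0,19.9,-4.88,0.88,0,0],
    [0,0,19.9,-4.88,0.88,0,0],
    [0,0,19.9,-4.88,0.88,0,0],
    [0,0,19.9,-4.88,0.88,0,0],
    [0,0,19.9,-4.88,0.88,0,0],
    [0,0,19.9,-4.88,0.88,0,0],
    [0,0,19.9,-4.88,0.88,0,0],
    [0,0,19.9,-4.88,0.88,0,0],
    [0,0,19.9,-4.88,0.88,0,0],
    [0,0,19.9,-4.88,0.88,0,0],
    [0,0,19.9,-4.88,0.88,0,0],
    [0,0,19.9,-4.88,0.88,0,0],
    [0,0,19.9,-4.88,0.88,0,0],
    [0,0,19.9,-4.88,0.88,0,0],
    [0,0,19.9,-4.88,0.88,0,0],
    [0,0,19.9,-4.88,0.88,0,0]
  ]
}}

```text
time_s: 26.15
position: [0.5201, 0.0002, 0.1209]
tcp_rot: [[1.0, -0.006, -0.001], [-0.006, -1.0, 0.0], [-0.001, -0.0, -1.0]]
force: [0.2, -0.5, -2.5]
opening: 0.386
grasp_force: 30.0
```

Run:
```python
from h import *
s=read_state();print(s["position"],s["joint_positions"].round(1)); move(*pinpose(out=.06)); move(*pinpose(out=.07))
```

```text
[5.20127797e-01 1.87414286e-04 1.20932375e-01] [-12.3  28.3 101.1   0.   50.7  78. ]
row [-0.01, 4.676, 0.03, 1.579, -0.034, 1.198] rows>= 3.3
row [-0.01, 4.676, 0.03, 1.447, -0.034, 0.892] rows>= 3.3
```

Request:
{"op": "send_rows", "data": {
  "commands": [
    [0,1.2,0,0.36,0,0.22,0],
    [0,2.4,0,0.72,-0.01,0.44,0],
    [0,3.6,0.02,1.1,-0.02,0.67,0],
    [0,4.68,0.03,1.45,-0.03,0.89,0],
    [0,4.68,0.03,1.45,-0.03,0.89,0],
    [0,4.68,0.03,1.45,-0.03,0.89,0],
    [0,4.68,0.03,1.45,-0.03,0.89,0],
    [0,4.68,0.03,1.45,-0.03,0.89,0]
  ]
}}

```text
time_s: 26.82
position: [0.5649, 0.0004, 0.0952]
tcp_rot: [[0.917, -0.011, 0.398], [-0.01, -1.0, -0.005], [0.398, 0.0, -0.918]]
force: [0.8, 0.1, -2.3]
opening: 0.385
grasp_force: 30.0
```

Run:
```python
from h import *
s=read_state();print(s["position"],s["joint_positions"].round(1),s["force"].round(2),s["moment"].round(3)); move(*pinpose(out=.07)); move(*pinpose(out=.01)); move(*pinpose(out=0.))
im,K,E=cap("side"); save("s4",cv2.resize(im[190:290,270:400],(780,600),interpolation=cv2.INTER_CUBIC))
```

```text
[5.64927819e-01 4.03240581e-04 9.51834890e-02] [-14.6  29.1 115.8  24.4  13.4  53.3] [ 0.82  0.06 -2.3 ] [-0.08   0.528  0.003]
row [0.012, -0.027, -0.023, -0.058, -0.018, 0.013] rows>= 0.0
row [0.012, -0.027, -0.023, -0.063, -0.02, 2.013] rows>= 1.4
row [0.012, -0.027, -0.023, -0.063, -0.021, 2.347] rows>= 1.7
```

Request:
{"op": "send_rows", "data": {
  "commands": [
    [0,0,0,-0.06,-0.02,0.4,0],
    [0,0,0,-0.06,-0.02,0.8,0],
    [0,0,0,-0.06,-0.02,1.2,0],
    [0,0,0,-0.06,-0.02,1.5,0],
    [0,0,0,-0.06,-0.02,1.7,0],
    [0,0,0,-0.06,-0.02,1.85,0],
    [0,0,0,-0.06,-0.02,2.0,0],
    [0,0,0,-0.06,-0.02,2.0,0],
    [0,0,0,-0.06,-0.02,2.0,0]
  ]
}}

```text
time_s: 27.62
position: [0.5871, 0.0009, 0.0393]
tcp_rot: [[0.917, -0.012, 0.398], [-0.011, -1.0, -0.004], [0.398, -0.0, -0.917]]
force: [-1.0, -1.0, -2.1]
opening: 0.385
grasp_force: 30.0
```

Run:
```python
from h import *
s=read_state();print(s["position"],s["joint_positions"].round(1),s["force"].round(2),s["moment"].round(3)); move(*pinpose(out=.01)); move(*pinpose(out=0.))
T=np.eye(4);T[:3,:3]=s["tcp_rot"];T[:3,3]=s["position"]
im,K,E=cap("side"); np.savez("s5",im=im,K=K,E=E)
tip=[.5597,-.031,.0448]; print("tip near corner px",proj(K,E,tip),"slab near lower stub edge",proj(K,E,(T@[-.033,.017,-.0262,1])[:3]),"slab back",proj(K,E,(T@[.033,.017,-.0262,1])[:3]))
save("s5",cv2.resize(im[205:285,290:394],(780,600),interpolation=cv2.INTER_CUBIC))
```

```text
[0.58708914 0.000876   0.03933749] [-13.9  36.9 114.5  42.5   7.7  35.7] [-0.97 -1.   -2.11] [-0.065  0.54   0.048]
row [0.011, -0.031, -0.034, 0.0, 0.004, 0.012] rows>= 0.0
row [0.011, -0.031, -0.034, -0.001, 0.003, 0.345] rows>= 0.2
tip near corner px [326.78567028 259.64344309] slab near lower stub edge [320.5488239  255.13501848] slab back [343.23205928 244.66234294]
```

View pics/s5.png

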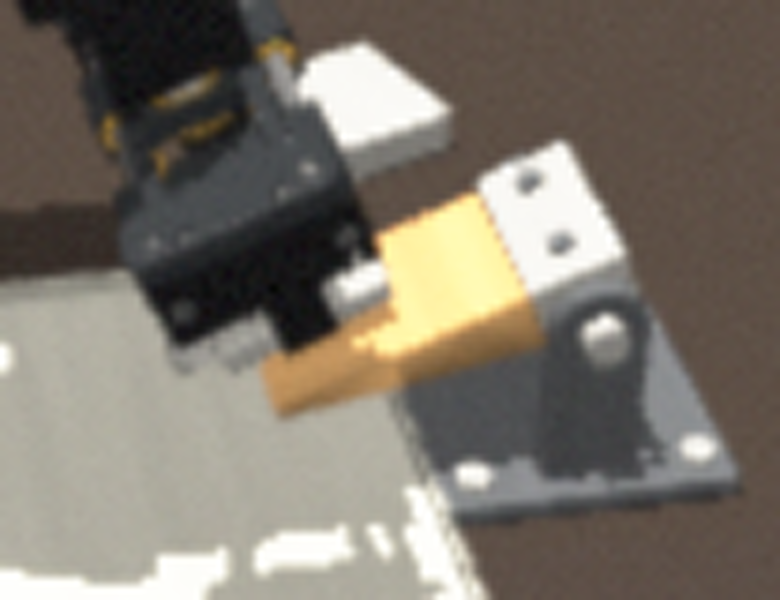

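The side view shows the ingot held parallel just above the pin, stub down-slope and overhanging the tip. The tip's near corners are around (275,393) and (282,415) in the crop, and the slab is about 1 cm off the face. I'll go down in small steps, watching force and moment.

Request:
{"op": "send_rows", "data": {
  "commands": [
    [0,0,0,0,0,0.07,0],
    [0,0,0,0,0,0.14,0],
    [0,0,0,0,0,0.2,0],
    [0,0,0,0,0,0.2,0]
  ]
}}

```text
time_s: 28.0
position: [0.5888, 0.0009, 0.0334]
tcp_rot: [[0.918, -0.013, 0.397], [-0.012, -1.0, -0.004], [0.397, -0.001, -0.918]]
force: [0.2, -1.3, -2.0]
opening: 0.387
grasp_force: 30.0
```

Request:
{"op": "send_rows", "data": {
  "commands": [
    [0,0,0,0,0,0.04,0],
    [0,0,0,0,0,0.05,0],
    [0,0,0,0,0,0.05,0]
  ]
}}

```text
time_s: 28.25
position: [0.5893, 0.0009, 0.0323]
tcp_rot: [[0.918, -0.013, 0.397], [-0.012, -1.0, -0.005], [0.397, -0.001, -0.918]]
force: [0.2, 0.1, -0.2]
opening: 0.384
grasp_force: 30.0
```

Request:
{"op": "send_rows", "data": {
  "commands": [
    [0,0,0,0,0,0.03,0],
    [0,0,0,0,0,0.03,0],
    [0,0,0,0,0,0.03,0]
  ]
}}

```text
time_s: 28.5
position: [0.5895, 0.0009, 0.032]
tcp_rot: [[0.917, -0.013, 0.398], [-0.012, -1.0, -0.005], [0.398, -0.0, -0.917]]
force: [-3.0, -0.0, 4.7]
opening: 0.383
grasp_force: 30.0
```

Run:
```python
from h import *
R,p=pinpose(out=0.)
for i in range(2):
    s=read_state();print((R.T@(s["position"]-p)*1e3).round(2),"F tool",(s["tcp_rot"].T@s["force"]).round(2),"M tool",(s["tcp_rot"].T@s["moment"]).round(3),np.degrees(np.arcsin(s["tcp_rot"][2,0])).round(2)); optics.capture("top")
```

```text
[-0.7  -0.13 -2.69] F tool [-0.94  0.05 -5.48] M tool [-0.052 -0.628 -0.036] 23.44
[-0.74 -0.12 -2.66] F tool [-0.45  0.19 -5.72] M tool [-0.06  -0.639  0.003] 23.44
```

Run:
```python
from h import *
s=read_state(); R0=np.array(s["tcp_rot"]); p0=s["position"]+R0[:,2]*.0009
for th,tip in ((22.1,(.559,.001,.0473)),):
    for o in (0,-.001): move(*pinpose(th=th,tip=tip,out=o),R0,p0)
print(s["joint_positions"].round(1))
```

```text
row [0.013, -0.268, -0.042, 0.017, 0.004, -0.012] rows>= 0.2
row [0.013, -0.268, -0.042, 0.016, 0.004, 0.022] rows>= 0.2
[-13.8  37.8 114.3  46.4   7.1  31.8]
```

Request:
{"op": "send_rows", "data": {
  "commands": [
    [0,-0.1,0,0,0,0,0],
    [0,-0.2,-0.02,0.01,0,0,0],
    [0,-0.27,-0.04,0.02,0,0,0],
    [0,-0.27,-0.04,0.02,0,0.02,0],
    [0,-0.27,-0.04,0.02,0,0.02,0],
    [0,-0.27,-0.04,0.02,0,0.02,0]
  ]
}}

```text
time_s: 29.1
position: [0.589, 0.001, 0.0315]
tcp_rot: [[0.927, -0.009, 0.374], [-0.008, -1.0, -0.004], [0.374, 0.0, -0.927]]
force: [-6.1, -1.6, 9.2]
opening: 0.387
grasp_force: 30.0
```

```bash
cat > st.py <<'E'
from h import *
R,p=pinpose(th=22.1,tip=(.559,.001,.0473))
F=[];M=[]
for i in range(3):
    s=read_state();Rt=np.array(s["tcp_rot"]);F.append(Rt.T@s["force"]);M.append(Rt.T@s["moment"]);optics.capture("top")
print("t",round(s["time_s"],2),"off mm",(R.T@(s["position"]-p)*1e3).round(2),"F",np.mean(F,0).round(2),"M",np.mean(M,0).round(3),"tilt",np.degrees(np.arcsin(Rt[2,0])).round(2),"roll",np.degrees(Rt[2,1]).round(2),"yaw",np.degrees(np.arctan2(Rt[1,0],Rt[0,0])).round(2),s["opening"])
E
python3 st.py
```

```text
t 29.2 off mm [-1.08 -0.31 -0.33] F [ -2.33   1.5  -10.69] M [-0.258 -0.93  -0.019] tilt 22.0 roll 0.03 yaw -0.52 0.3830781159714352
```

Request:
{"op": "send_rows", "data": {
  "commands": [
    [0,-0.1,0,0.02,0,0,0],
    [0,-0.2,0,0.03,0.01,0,0],
    [0,-0.2,0,0.03,0.01,0,0],
    [0,-0.2,0,0.03,0.01,0,0]
  ]
}}

```text
time_s: 29.58
position: [0.5885, 0.0011, 0.0314]
tcp_rot: [[0.935, -0.009, 0.356], [-0.008, -1.0, -0.003], [0.356, -0.0, -0.935]]
force: [-9.0, -3.0, 8.5]
opening: 0.389
grasp_force: 30.0
```

```bash
python3 st.py
```

```text
t 29.68 off mm [-1.66 -0.34 -0.33] F [ -5.47   2.35 -11.17] M [-0.399 -1.111  0.007] tilt 20.84 roll -0.02 yaw -0.52 0.3880857388685749
```

Request:
{"op": "send_rows", "data": {
  "commands": [
    [0,0.1,0,0,-0.01,-0.1,0],
    [0,0.22,0,0.02,-0.01,-0.2,0],
    [0,0.22,0,0.04,-0.01,-0.2,0],
    [0,0.22,0,0.04,-0.01,-0.2,0],
    [0,0.22,0,0.04,-0.01,-0.2,0]
  ]
}}

```text
time_s: 30.15
position: [0.5905, 0.0008, 0.0372]
tcp_rot: [[0.926, -0.009, 0.377], [-0.008, -1.0, -0.004], [0.377, 0.001, -0.926]]
force: [-0.2, 0.3, -1.9]
opening: 0.381
grasp_force: 30.0
```

```bash
python3 st.py
python3 - <<'E'
from h import *
# slab end edges in wrist view: gradient rows along columns near u=300..340
im,K,E=cap("wrist"); g=cv2.cvtColor(im,cv2.COLOR_BGR2GRAY).astype(float)
print(g[222:246,295:345].mean(1).round(0))
E
```

```text
t 30.25 off mm [ 2.34 -0.1  -5.03] F [-0.95 -0.45  1.92] M [-0.056 -0.549 -0.007] tilt 22.14 roll 0.05 yaw -0.51 0.3881665521131952
[215. 217. 219. 220. 222. 222. 222. 222. 221. 200. 144. 107. 109. 145.
 193. 217. 226. 230. 230. 230. 230. 230. 230. 230.]
```

```bash
sed -i 's/th=22.1,tip=(.559,.001,.0473)/th=21,tip=(.5585,.001,.049)/' st.py
python3 - <<'E'
from h import *
for o in (.003,0,-.001): move(*pinpose(th=21,tip=(.5585,.001,.049),out=o))
E
```

```text
row [0.011, -0.228, -0.003, -0.084, 0.004, 0.025] rows>= 0.2
row [0.011, -0.228, -0.003, -0.086, 0.004, 0.125] rows>= 0.2
row [0.011, -0.228, -0.003, -0.087, 0.004, 0.159] rows>= 0.2
```

Request:
{"op": "send_rows", "data": {
  "commands": [
    [0.01,-0.12,0,-0.05,0,0,0],
    [0.01,-0.23,0,-0.085,0,0,0],
    [0.01,-0.23,0,-0.085,0,0,0],
    [0.01,-0.23,0,-0.085,0,0.06,0],
    [0.01,-0.23,0,-0.085,0,0.12,0],
    [0.01,-0.23,0,-0.085,0,0.17,0],
    [0.01,-0.23,0,-0.085,0,0.17,0]
  ]
}}

```text
time_s: 30.93
position: [0.5895, 0.0009, 0.0319]
tcp_rot: [[0.933, -0.009, 0.359], [-0.008, -1.0, -0.003], [0.359, 0.0, -0.934]]
force: [-1.7, -0.4, 1.5]
opening: 0.386
grasp_force: 30.0
```

```bash
cat >> st.py <<'E'
dF=np.mean(F,0)-[-.95,-.45,1.92]; dM=np.mean(M,0)-[-.056,-.549,-.007]
print("dF",dF.round(2),"dM",dM.round(3),"cp x",((dM[1]-.11*dF[0])/-dF[2]).round(4),"cp y",((dM[0]+.11*dF[1])/dF[2]).round(4))
E
python3 st.py
```

```text
t 31.03 off mm [-0.17 -0.17  0.94] F [-0.95  0.07 -2.45] M [-0.056 -0.504 -0.011] tilt 21.0 roll 0.0 yaw -0.52 0.3846710778761276
dF [-0.    0.52 -4.37] dM [-0.     0.045 -0.004] cp x 0.0103 cp y -0.013
```

Request:
{"op": "send_rows", "data": {
  "commands": [
    [0,0,0,0,0,0.02,0],
    [0,0,0,0,0,0.04,0],
    [0,0,0,0,0,0.04,0],
    [0,0,0,0,0,0.04,0]
  ]
}}

```text
time_s: 31.42
position: [0.5896, 0.0009, 0.0318]
tcp_rot: [[0.933, -0.009, 0.359], [-0.008, -1.0, -0.003], [0.359, 0.0, -0.933]]
force: [-7.6, -0.5, 11.9]
opening: 0.387
grasp_force: 30.0
```

```bash
python3 st.py
```

```text
t 31.52 off mm [-0.09 -0.17  1.03] F [ -2.2    0.73 -14.09] M [-0.163 -0.674  0.002] tilt 21.05 roll 0.01 yaw -0.52 0.38426151770102335
dF [ -1.25   1.18 -16.01] dM [-0.107 -0.125  0.009] cp x 0.0008 cp y -0.0014
```

Run:
```python
from h import *
s=read_state();T=np.eye(4);T[:3,:3]=s["tcp_rot"];T[:3,3]=s["position"]
im,K,E=cap("wrist"); H=cv2.cvtColor(im,cv2.COLOR_BGR2HSV)
pr=lambda x,y,z:proj(K,E,(T@[x,y,z,1])[:3]).round(1)
for x in (.070,.074,.078): print(x,"face",pr(x,0,-.0262),"sleeve top",pr(x,0,-.0302))
print("face edges at x=.05",pr(.05,.032,-.0262),pr(.05,-.032,-.0262),"slab edge at .033",pr(.033,.017,-.0362),pr(.033,-.017,-.0362))
y=(H[...,1]>60)&(H[...,0]>8)&(H[...,0]<35)
print("sat rows",[(r,int(H[r,300:340,1].mean()),int(H[r,300:340,2].mean())) for r in range(120,172,2)])
r=int(pr(.05,0,-.0262)[1]); c=np.nonzero(y[r])[0]; print("row",r,c.min(),c.max())
b=(H[240:246,:,1].mean(0)<40)&(H[240:246,:,2].mean(0)>120); print("slab cols",np.nonzero(b)[0][[0,-1]])
save("w6",im)
```

```text
0.07 face [320.8 152. ] sleeve top [320.9 151.9]
0.074 face [320.8 142.9] sleeve top [320.9 142.6]
0.078 face [320.8 133.7] sleeve top [320.9 133.1]
face edges at x=.05 [388.4 196. ] [253.  195.8] slab edge at .033 [358.  235.7] [283.5 235.6]
sat rows [(120, 9, 243), (122, 10, 243), (124, 11, 242), (126, 11, 242), (128, 12, 242), (130, 12, 242), (132, 12, 241), (134, 11, 241), (136, 11, 242), (138, 12, 238), (140, 21, 193), (142, 33, 117), (144, 134, 213), (146, 120, 244), (148, 119, 244), (150, 120, 244), (152, 118, 244), (154, 116, 244), (156, 116, 245), (158, 116, 244), (160, 117, 244), (162, 114, 244), (164, 111, 244), (166, 109, 244), (168, 109, 244), (170, 108, 244)]
row 195 72 639
slab cols [  0 489]
```

```bash
python3 - <<'E'
import cv2,numpy as np
im=cv2.imread("pics/w6.png");H=cv2.cvtColor(im,cv2.COLOR_BGR2HSV)
def edges(row): 
    g=np.abs(np.diff(im[row-2:row+3].astype(float).mean(0),axis=0)).sum(1); k=[i for i in range(200,440) if g[i]>60 and g[i]==g[max(0,i-4):i+5].max()]; return k
for r in (165,180,195,210,242,250): print(r,edges(r))
E
python3 st.py
```

```text
165 [239, 244, 251, 390, 401]
180 [239, 252, 389, 401]
195 [238, 252, 388, 402]
210 [238, 247, 253, 387, 393, 402]
242 [205, 248, 255, 282, 355, 386, 392, 438]
250 [236, 245, 255, 276, 282, 355, 363, 395]
t 31.72 off mm [-0.13 -0.2   1.02] F [ -2.15   1.31 -14.2 ] M [-0.176 -0.641 -0.034] tilt 21.05 roll 0.01 yaw -0.52 0.3849022052752766
dF [ -1.2    1.76 -16.12] dM [-0.12  -0.092 -0.027] cp x 0.0025 cp y -0.0046
```

Measurements show the ingot flush (stiff contact, about 16 N, pressure centre within a few mm of the slab's middle), the overhang on target and the slab centred. I'm handing the job in with the grip and press held.

```bash
python3 -c "
from rig import bot; print(bot.hand_in())"
```

```text
the job is handed in; nothing more can be done
None
```

I handed the job in with the punch in the tool tray, the offcut in the scrap dish and the ingot still gripped. The ingot is pressed flush on the pin at about 16 N, centred, stub down the slope, with about 10 mm past the tip. The hand-in gave no verdict.

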